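Widen a shelf lane with its thumbwheel and load a jar

TASK

Make room for the short jar in the shelf lane: roll the knurled thumbwheel, click by click, until the pointer stands at the long tick of its scale; turn only the wheel, do not push the lane guide or its pointer. Then, keeping it upright, slide the short jar along the lane, under the low shelf board, until it stands upright against the wooden stop at the end, and leave the wheel at that click. Do not shift or tip over the other goods.

Things in the scene. Friction and masses are not known exactly. Their poses are not given: they have to be found in the camera images.
- rack: fixed shelf lane unit. Origin on the table at the open mouth of the lane, midway between the lane walls when the guide is at the long tick; x points along the lane into the unit, y left, z up. All rack numbers below are mm in this frame. The jar slides on the bare table. Fixed lane wall: inner face y -32.5, 8 thick, 35 high, x 0 to 135
- board_edge (a point): lower front edge of the low timber shelf board, above the lane: rack x 30, y 0, height 165. Board 18 thick, y -165 to 195, planks at x 30 to 85 and 127 to 222, an open slot between. On its front edge a price strip holder rises to height 228; goods stand on the rear plank to height 270. Posts 30 square at x 70 and 200, y -135 and 165
- lane_stop (a point): foot of the wooden back stop at the end of the lane, on its near face: rack x 115, y 0; the stop is 45 high
- wheel (a joint): thumbwheel angle, rad. One click (sprung detent, pulls the wheel to the nearest click when let go; 2 to 3 N at the edge turns it) is 0.4189 rad = 10.5 mm at its edge. 0: lane 30 mm wide; 4.189 (click 10): 80 mm. Grows as the wheel's top is rolled to +y of the rack; guide and pointer then move to +y, 5 mm per click. The long tick is click 7 = 2.932. Starts at one of clicks 0 to 3
- wheel_top (a point): topmost point of the knurled grey thumbwheel left of the lane: rack x 15, y 92, height 70. Wheel 50 in diameter, 14 wide, axis along rack x; its upper half stands free of the black housing (x 2.5 to 27.5, y 62 to 122, 45 high). It lies 15 in front of the shelf board's edge, so the tool must lean over it, fingers slanting down and forward
- guide: moving aluminium lane guide (left lane wall) with a dark pointer; axes as the rack's. Moved by the wheel only; the robot must not push it with over 4 N. 8 thick, 35 high, x 0 to 110, inner face 2.5 to the -y side of its origin; lane 65 wide at click 7. An arm at its mouth end carries the pointer over the scale, x -13 to 3, up to 48 to the +y side of the origin, 20 to 25 above the table
- pointer (a point): upper tip of the dark pointer of the guide, moves over the scale ledge, 5 mm per click
- long_tick (a point): point above the long black tick (rack y 80) on the white scale ledge in front of the wheel housing (rack x -21.5 to 2.5, y 34 to 110, 18 high; short ticks every 5 mm); the pointer coincides with it when the setting is right
- jar: the short jar to be moved: sauce-red, paper label, steel lid; 54 mm in diameter (lid 48 mm), 86 mm tall, about 0.25 kg; origin at the centre of its underside, z up. It starts upright on the table in the place of one or another of the goods
- jar_home (a point): point on the table where the centre of the jar's underside stands when the jar is fully home against the back stop: rack x 88 mm, y 0
- tall_jar: loose bystander: a jar like the one to be moved and equally wide (54 mm) but 150 mm tall; origin at the centre of its underside, z up
- flat_tin: loose bystander: flat steel tin, 84 mm across, 40 mm high; origin at the centre of its underside
- oil_bottle: loose bystander: amber bottle, 64 mm across, 200 mm tall; origin at the centre of its underside
- soap_box: loose bystander: cardboard box lying flat, 50 (x) x 90 (y) x 35 mm high; origin at the centre of its underside
- tape_roll: loose bystander: cardboard-coloured tape roll lying flat, 64 mm across, 22 mm high; origin at the centre of its underside
- eraser: loose bystander: dark rubber block, 50 (x) x 22 (y) x 14 mm high; origin at the centre of its underside
- tag_pack: loose bystander: pack of blank white tags, 45 (x) x 30 (y) x 20 mm high; origin at the centre of its underside

How it is judged:
By the outcome, as a careful person would: the job done as asked, in the order asked, and still so for the second after the job is handed in, with the robot touching nothing.
It also fails if it takes over 72 s, if anything falls off the work surface, if the arm or the gripper's body presses on something with over 40 N, if the wrist force passes 120 N, or if a joint passes its speed limit or range.

ROBOT

A 6-joint arm with a two-finger parallel gripper is mounted at the origin on the work surface. World frame = base frame: x ahead of the robot, y to its left, z up, the work surface at z = 0. Lengths are in m, angles in rad, forces in N, time in s.
With the tool pointing down it reaches from about 0.325 to 0.85 m from the base axis. Payload 15.5 kg.
Tool frame: the origin (TCP) lies on the mounting face of the last link; the fingertips stand 191 mm ahead of it and the grasp point (between the pads) lies ahead of it (robot.grip_point_offset is the z of the grasp point in the tool frame, in m); z points along the fingers, y is the direction in which the jaws open and shut (so a half turn about z gives the same grasp; the last joint's range is limited). The gripper opens to 91 mm and grips with 3 to 60 N. Pads are 32 mm wide; open, the fingers measure 118 mm over their backs; the gripper's body (76 mm by 178 mm) begins 60 mm behind the grasp point.
Start: joints at [-1.216, 0.494, 1.345, -0, 1.302, -0.096], TCP at [0.272, -0.563, 0.405] pointing down, gripper open.
Joint ranges: [-2.91, 2.91], [-0.82, 2.16], [0.22, 2.67], [-1.22, 4.37], [0.12, 2.79], [-3.08, 3.08]. Speed limits (rad/s): [1.89, 1.89, 2.57, 3.01, 3.01, 3.01].

INTERFACE

Orientations are given as a 3x3 rotation matrix whose columns are the frame's x, y, z axes.
In Python, from workcell import robot gives the robot as it stands.
- The arm moves only by the tool move_arm, never from a script. Its argument "moves" is one flat list of numbers, 4 for each row, row after row: the shift along the tool's x, y, z in units of 30 mm (1.0 is 30 mm), then the turn about the tool's z in units of 8 degrees (1.0 is 8 degrees). In form: [x, y, z, roll, x, y, z, roll, ...]. A call has 1 to 12 rows; each row is the pose to reach, as a shift and turn from the pose commanded when the call began, along the tool's axes at that moment; what a row does not reach only later rows make up. A row lasts 1/10 s, in which the tool goes at most 50 mm and 8.59 degrees, less where a joint would pass 70% of its speed; a pose out of reach is approached as far as the arm can. A call with a gripper value outside its range is refused whole. "gripper" is the opening, from -1 (shut) to 1 (fully open), so that 0 is half open, set as the call begins (left out, the last holds). The fingers move at their own pace and stop on an object; "force" is the grip in N (left out, the last holds). Time passes only in rows, so rows that repeat a pose let the fingers close. It gives the time, the measured TCP pose, the force and the opening at its end, in the units of the state.
- robot.read_state(): the state, without advancing time (a new reading comes with each control period).
- robot.grab_frame(name): name is "side" or "top"; returns a dict with "color" (420x560x3 uint8, red, green, blue), "depth" (420x560 float32, m along the optical axis (not along the pixel's ray), 0 where there is no reading), "camera_matrix" (3x3 intrinsics, pixels), "extrinsics" (4x4, takes a point from camera to world coordinates). Camera axes: x right, y down, z forward; pixel columns grow to the right and rows downward; lengths in m; the calibration is good to about 2 mm. A picture is of the moment at which its call begins.
- robot.finish_job(): hands the job in, once; it reports no verdict.
The state is a dict: "t": time; "qpos": joint angles; "qvel": joint speeds; "effort": joint torques, N m; "position": TCP position; "tcp_rot": TCP orientation; "contact_force": force on the tool from outside, world axes, zero at the start; "moment": the same for the moment, N m; "opening": finger opening in m.
Only numpy, scipy, OpenCV 4.12 (cv2) and the standard library are available. Lean on these libraries where they do the work, as an engineer would, in place of code of your own. Each camera call takes 0.05 s, during which the arm holds its last target.

## Working session

There is one attempt and no reset: what is moved stays moved. The work goes in short steps, Python scripts to look and compute and a tool call to move; the robot and the scene stay as the last step left them, time stands still between calls to the robot, and variables do not carry over. Pictures are saved under pics/ and viewed, and the job is handed in when it is done.

Besides the shell and the picture viewer there is one more tool, called after ">>>" as name(argument=value, ...), one argument or row to a line, values as JSON. move_arm: Moves the arm, as the interface text tells. Its arguments: {"type":"object","properties":{"moves":{"type":"array"},"gripper":{"type":"number"},"force":{"type":"number"}},"required":["moves"]}

```bash
ls; mkdir -p pics
python3 - <<'E'
from workcell import robot
import cv2
print(robot.grip_point_offset)
s=robot.read_state()
for k,v in s.items(): print(k,v)
for n in("side","top"):
    f=robot.grab_frame(n)
    cv2.imwrite(f"pics/{n}0.png",cv2.cvtColor(f["color"],cv2.COLOR_RGB2BGR))
    print(n,f["camera_matrix"],f["extrinsics"])
E
```

```text
pics
0.172
t 0.0
qpos [-1.21648325e+00  4.94177716e-01  1.34613677e+00  7.23544474e-06
  1.30250559e+00 -9.55493748e-02]
qvel [-1.43925045e-03 -3.03538036e-04  2.76830173e-04  7.32690629e-04
 -3.75496613e-06  4.43003745e-04]
effort [ 2.38360208e-04 -8.78824067e+01 -3.81848288e+01  7.07341754e-02
  5.33122150e-02 -7.39579013e-05]
position [ 0.27169895 -0.56268451  0.40413962]
tcp_rot [[ 9.00507783e-01  4.34839691e-01 -4.19304200e-04]
 [ 4.34839875e-01 -9.00507053e-01  1.15359597e-03]
 [ 1.24042927e-04 -1.22115234e-03 -9.99999247e-01]]
contact_force [ 0.11285209 -0.60088161 -0.88171878]
moment [-0.04377099  0.07719522 -0.00103451]
opening 0.09142571950293867
side [[453.2621983    0.         284.24544872]
 [  0.         453.2621983  211.65294056]
 [  0.           0.           1.        ]] [[ 0.90945154 -0.19276355  0.36842925  0.11094355]
 [-0.41561493 -0.44854329  0.79124784 -0.93387702]
 [ 0.01273273 -0.87272627 -0.48804379  0.69032916]
 [ 0.          0.          0.          1.        ]]
top [[405.60273574   0.         281.58954769]
 [  0.         405.60273574 211.75186994]
 [  0.           0.           1.        ]] [[ 0.02398604 -0.99375825  0.10894587  0.43186849]
 [-0.99970366 -0.02339012  0.00674466 -0.01606643]
 [-0.0041543  -0.10907536 -0.9940248   1.1004632 ]
 [ 0.          0.          0.          1.        ]]
```

View pics/side0.png

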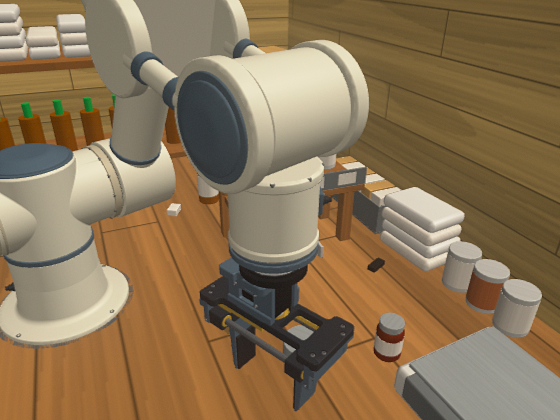

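View pics/top0.png

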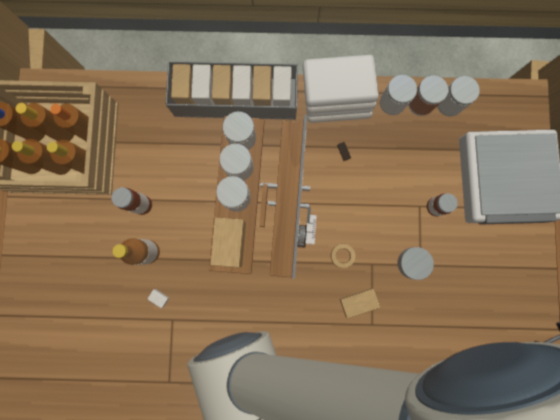

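The short jar is near top (445,205) and side (390,337). The rack's mouth faces image right (world -y), with the scale and wheel near top (305,232). I'll zoom in for detail.

```bash
cat > h.py <<'E'
from workcell import robot
import cv2, numpy as np
np.set_printoptions(precision=4,suppress=True)
def save(f,n,box=None,k=1):
    im=cv2.cvtColor(f["color"],cv2.COLOR_RGB2BGR)
    if box: im=im[box[1]:box[3],box[0]:box[2]]
    cv2.imwrite(f"pics/{n}.png",cv2.resize(im,None,fx=k,fy=k,interpolation=cv2.INTER_CUBIC))
def ray(f,u,v,z):
    K=f["camera_matrix"];E=f["extrinsics"]
    d=E[:3,:3]@np.linalg.inv(K)@np.array([u,v,1.]);o=E[:3,3]
    return o+d*(z-o[2])/d[2]
def proj(f,p):
    E=f["extrinsics"];c=E[:3,:3].T@(np.asarray(p)-E[:3,3]);q=f["camera_matrix"]@c
    return q[:2]/q[2]
E
python3 - <<'E'
from h import *
f=robot.grab_frame("top"); save(f,"topz",(210,170,330,260),6)
save(f,"topj",(380,170,480,290),5)
E
```

```text
(no output)
```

View pics/topz.png

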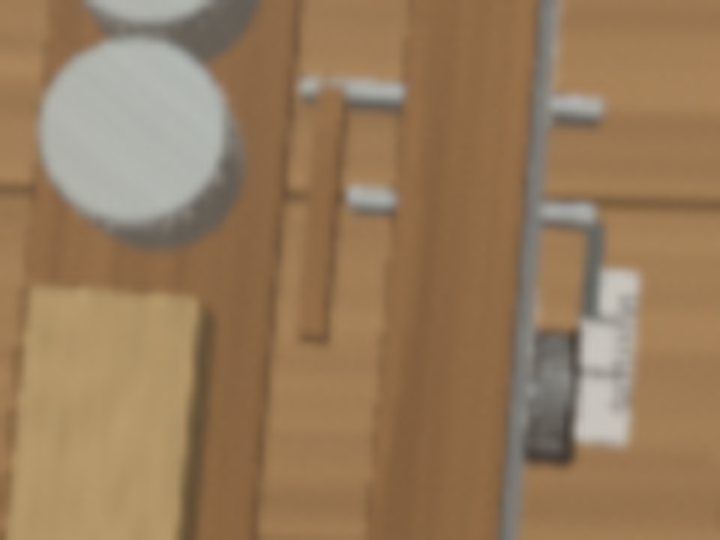

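View pics/topj.png

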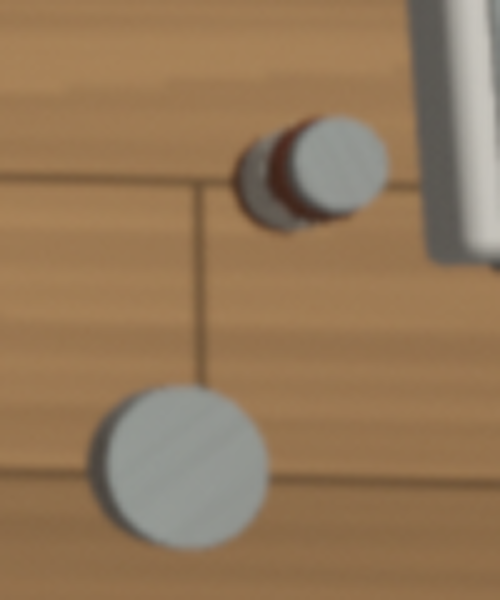

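Run:
```python
from h import *
f=robot.grab_frame("top")
c=lambda u,v,z:ray(f,210+u/6-.5+.5/6,170+v/6-.5+.5/6,z)
A=c(640,272,.018);B=c(628,445,.018);print("ledge",A,B,np.degrees(np.arctan2(*(B-A)[[1,0]])),np.linalg.norm(B-A))
print("wall end",c(603,97,.035),c(601,122,.035))
print("guide end",c(597,204,.035),c(597,222,.035))
print("tick",c(600,372,.018),"ptr",c(594,316,.025))
print("wheel ends",c(560,330,.045),c(555,462,.045))
d=f["depth"]
for v in range(120,280,15):
    r=d[v,270:325];
    pts=[(u, ) for u in range(270,325)]
    z=np.array([ (f["extrinsics"]@np.array([*( np.linalg.inv(f["camera_matrix"])@[u,v,1]*d[v,u]),1]))[:3] for u in range(270,325)])
    i=np.where(z[:,2]>.1)[0]; 
    print(v,270+i.max() if len(i) else None, z[i.max()], z[i.max()-3])
K=np.linalg.inv(f["camera_matrix"])
J=ray(f,380+338/5-.4,170+165/5-.4,.086);print("jar",J)
hsv=cv2.cvtColor(f["color"],cv2.COLOR_RGB2HSV)
print(d[203,447],d[206,437])
save(robot.grab_frame("side"),"sidez",(180,130,440,380),2.4)
```

```text
ledge [ 0.5442 -0.1018  0.018 ] [ 0.4669 -0.0977  0.018 ] 176.89699386289882 0.07735030511933648
wall end [ 0.62  -0.083  0.035] [ 0.6088 -0.0823  0.035 ]
guide end [ 0.5721 -0.0811  0.035 ] [ 0.5641 -0.0812  0.035 ]
tick [ 0.499  -0.0847  0.018 ] ptr [ 0.5234 -0.0812  0.025 ]
wheel ends [ 0.5152 -0.0653  0.045 ] [ 0.458  -0.0642  0.045 ]
120 306 [ 0.7336 -0.0594  0.2278] [ 0.812  -0.0623  0.0004]
135 305 [ 0.6993 -0.0578  0.2277] [ 0.7072 -0.0522  0.2015]
150 304 [ 0.6667 -0.0564  0.2229] [ 0.6698 -0.0502  0.2107]
165 302 [ 0.6312 -0.0523  0.2296] [ 0.6417 -0.0473  0.1833]
180 301 [ 0.5979 -0.0508  0.2292] [ 0.6063 -0.0457  0.1845]
195 300 [ 0.5646 -0.0492  0.231 ] [ 0.5719 -0.0442  0.1821]
210 299 [ 0.5322 -0.0477  0.2276] [ 0.537  -0.0425  0.1848]
225 298 [ 0.4993 -0.0461  0.2313] [ 0.5028 -0.0409  0.1843]
240 297 [ 0.4672 -0.0446  0.2308] [ 0.4683 -0.039   0.1978]
255 296 [ 0.4352 -0.0431  0.2298] [ 0.4351 -0.0372  0.2085]
270 294 [ 0.4034 -0.0395  0.2304] [ 0.4018 -0.034   0.1855]
jar [ 0.576  -0.4255  0.086 ]
1.0216595 1.0375401
```

View pics/sidez.png

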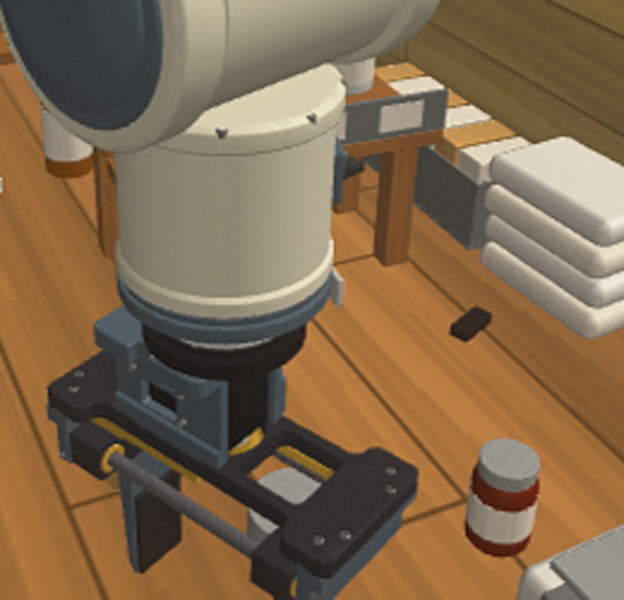

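```bash
cat >> h.py <<'E'
yaw=np.radians(86.6); EX=np.array([np.cos(yaw),np.sin(yaw),0]);EY=np.array([-EX[1],EX[0],0]);EZ=np.array([0,0,1.])
O=np.array([.5785,-.0818,0])
def R2W(p): p=np.asarray(p)/1000.; return O+p[0]*EX+p[1]*EY+p[2]*EZ
def W2R(p): d=np.asarray(p)-O; return 1000*np.array([d@EX,d@EY,d[2]])
def go(target,s=None,tip=False):
    s=s or robot.read_state(); R=s["tcp_rot"]; p=s["position"]+(R[:,2]*.191 if tip else 0)
    return (R.T@(np.asarray(target)-p))/.03
def st():
    s=robot.read_state();R=s["tcp_rot"]
    print("t",s["t"],"tcp",s["position"],"tip rack",W2R(s["position"]+.191*R[:,2]),"q",s["qpos"])
    print("z rack",R[:,2]@EX,R[:,2]@EY,R[:,2]@EZ,"tilt",np.degrees(np.arccos(-R[2,2])),"y rack",R[:,1]@EX,R[:,1]@EY,R[2,1]);print("F",s["contact_force"],"op",s["opening"])
    return s
E
python3 - <<'E'
from h import *
for t in [(.27,-.56,.6),(.5,-.1,.6),(.45,.3,.6),(.08,.7,.5),(.1,.95,.4)]: print(go(t))
E
```

```text
[-0.0112 -0.1122 -6.5189]
[ 13.5597 -10.587   -6.5114]
[ 17.8559 -23.3187  -6.5035]
[ 12.5462 -40.6862  -3.1603]
[ 16.7695 -47.8988   0.1777]
```

>>> move_arm(
  moves=[0,0,-3,0,0,0,-6,0,0,0,-6.5,0,2,-1.6,-6.5,0,4,-3.2,-6.5,-1,6,-4.8,-6.5,-2,8,-6.4,-6.5,-3,10,-8,-6.5,-4,12,-9.5,-6.5,-5,13.5,-10.5,-6.5,-6,14,-12,-6.5,-7,14.5,-13,-6.5,-7.6],
  gripper=-1,
)

```text
t: 1.45
position: [0.453, -0.1583, 0.5985]
tcp_rot: [[0.054, 0.999, 0.0], [0.999, -0.054, 0.0], [0.0, 0.0, -1.0]]
contact_force: [1.0, 0.4, -0.3]
opening: 0.0003
```

Run:
```python
from h import *
st()
for t in [(.5,-.1,.6),(.45,.3,.6),(.08,.7,.5),(.1,.95,.4)]: print(go(t))
f=robot.grab_frame("side");save(f,"s1")
```

```text
t 1.45 tcp [ 0.453  -0.1583  0.5985] tip rack [-83.7516 120.7177 407.4826] q [-0.4606  0.1406  1.3511  0.0001  1.6498 -0.4064]
z rack 4.678910416639624e-05 -7.390939738983386e-05 -0.9999999961740903 tilt 0.005011929901000225 y rack 0.005067806311808224 -0.999987155838324 7.41455664866759e-05
F [ 0.9762  0.4446 -0.2522] op 0.00028377865621993483
[ 2.0239  1.4586 -0.0504]
[15.2472 -0.9289 -0.0499]
[ 27.8917 -13.9676   3.283 ]
[ 36.2487 -13.7542   6.6167]
```

View pics/s1.png

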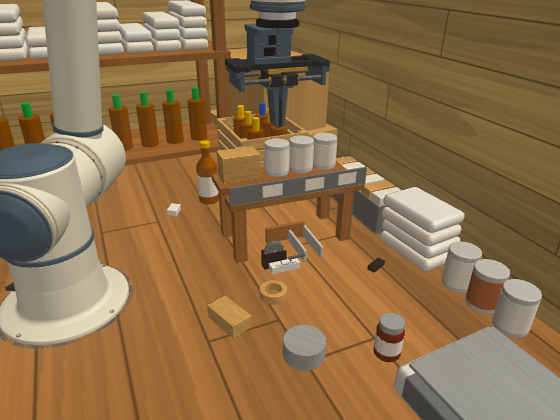

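>>> move_arm(
  moves=[1.5,0,0,0,3,0,0,0,4.5,-0.3,0,0,6,-0.8,0,0,7.5,-1.5,0,0,9,-2.2,0,0,10.5,-3,0,0,12,-4,0,0,13.5,-5,0,0,15,-6,0,0,16.5,-7,0,0,18,-8,0,0],
)

```text
t: 2.7
position: [0.2545, 0.3761, 0.5987]
tcp_rot: [[0.06, 0.998, 0.0], [0.998, -0.06, 0.0], [0.0, 0.0, -1.0]]
contact_force: [2.1, 0.5, -0.3]
opening: -0.0
```

Run:
```python
from h import *
st()
for t in [(.08,.7,.5),(.05,1.1,.45)]: print(go(t))
```

```text
t 2.7 tcp [0.2545 0.3761 0.5987] tip rack [437.9411 350.5088 407.663 ] q [ 0.8443  0.0978  1.4012 -0.0001  1.6421  0.9042]
z rack 0.00030052612550531975 -0.0003573829548201759 -0.9999998909807299 tilt 0.02675403365909482 y rack -0.0005665504020313294 -0.9999997757098569 0.00035721265040853815
F [ 2.0964  0.5029 -0.3248] op -2.7191444137771947e-05
[10.4279 -6.4541  3.2896]
[23.6769 -8.2512  4.9596]
```

>>> move_arm(
  moves=[1.5,-1,0,0,3,-2,0,0,4.5,-3,0,0,6,-4,0,0,7.5,-5,0.5,0,9,-6,1,0,10.5,-6.8,1.5,0,12,-7.3,2,0,13.5,-7.5,2.5,0,15,-7.6,3,0,16.5,-7.7,3,0,18,-7.8,3,0],
)

```text
t: 3.9
position: [0.0539, 0.8807, 0.4998]
tcp_rot: [[0.06, 0.998, 0.001], [0.998, -0.06, 0.013], [0.014, -0.0, -1.0]]
contact_force: [14.6, 155.4, 35.2]
opening: 0.0002
```

Run:
```python
from h import *
st()
```

```text
t 3.9 tcp [0.0539 0.8807 0.4998] tip rack [932.2448 580.7513 308.7772] q [1.4418 0.9318 0.219  0.0012 1.9773 1.5022]
z rack 0.013504992503430107 0.00017354405145745584 -0.9999087883701914 tilt 0.7738664866236064 y rack -0.0005837112203398267 -0.9999998131797009 -0.0001814435844557926
F [ 14.5814 155.3578  35.2191] op 0.00018316007016320627
```

Run:
```python
from h import *
f=robot.grab_frame("side");save(f,"s2")
st()
f=robot.grab_frame("top");save(f,"t2")
st()
```

```text
t 3.95 tcp [0.0532 0.8814 0.487 ] tip rack [928.6015 581.9477 296.0088] q [1.4427 0.9414 0.2297 0.0017 1.9796 1.5027]
z rack -0.009046280899017035 0.002159039217230761 -0.9999567507405281 tilt 0.5328789112985165 y rack 2.8520006464388074e-05 -0.9999976681175562 -0.002159385574421834
F [ -2.027  -17.4497 -17.7149] op 0.00023258918760295263
t 4.0 tcp [0.0536 0.8814 0.4891] tip rack [929.6096 581.3971 298.0819] q [1.4423 0.9394 0.2291 0.0014 1.9771 1.5021]
z rack -0.0038057242089391276 0.001571942738689326 -0.9999915226937034 tilt 0.23592114895126437 y rack 1.3794808474805737e-05 -0.9999987643016784 -0.0015720066218605144
F [ 0.0545  0.6564 -2.9252] op 0.0003521615457402024
```

View pics/s2.png

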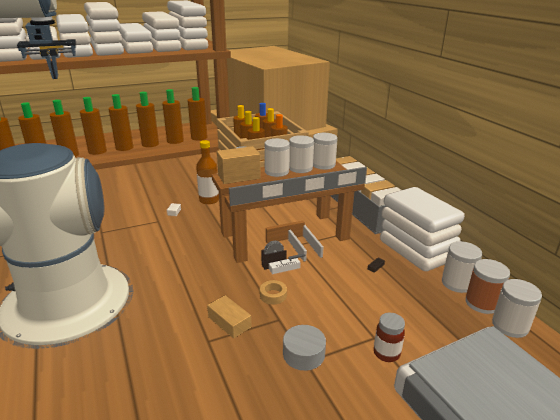

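View pics/t2.png

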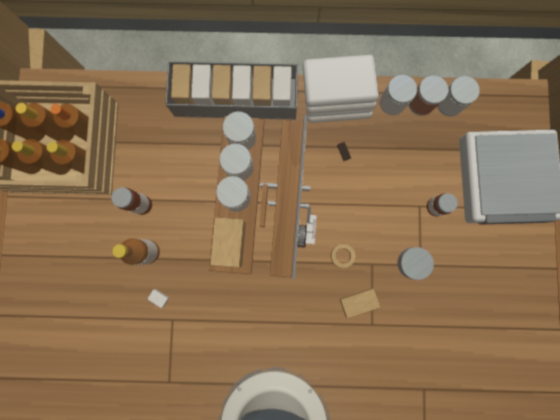

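Run:
```python
from h import *
st()
import numpy as np
from scipy.optimize import least_squares
D=np.array([[.494178,1.346137,np.hypot(.271699,.562685),.40414],[.1406,1.3511,np.hypot(.453,.1583),.5985],[.0978,1.4012,np.hypot(.2545,.3761),.5987],[.9394,.2291,np.hypot(.0536,.8814),.4891],[.9414,.2297,np.hypot(.0532,.8814),.487]])
def r(p):
    a1,L2,L3,e,h=p;j2=D[:,0];s=j2+D[:,1]
    return np.r_[a1+L2*np.sin(j2)+L3*np.sin(s)+e*np.cos(s)-D[:,2], h+L2*np.cos(j2)+L3*np.cos(s)-e*np.sin(s)-D[:,3]]
o=least_squares(r,[0,.4,.4,0,.3]);print(o.x,o.fun)
```

```text
t 4.0 tcp [0.0536 0.8814 0.4891] tip rack [929.6096 581.3971 298.0819] q [1.4423 0.9394 0.2291 0.0014 1.9771 1.5021]
z rack -0.0038057242089391276 0.001571942738689326 -0.9999915226937034 tilt 0.23592114895126437 y rack 1.3794808474805737e-05 -0.9999987643016784 -0.0015720066218605144
F [ 0.0545  0.6564 -2.9252] op 0.0003521615457402024
[0.0056 0.5936 0.3829 0.1165 0.0962] [ 0.0003 -0.0002 -0.0003 -0.0003  0.0005  0.0004 -0.0004 -0.0005  0.0002
  0.0003]
```

>>> move_arm(
  moves=[0,0,0,0,0,0,0,0],
)

```text
t: 4.2
position: [0.0543, 0.8796, 0.504]
tcp_rot: [[0.06, 0.998, 0.002], [0.998, -0.06, 0.02], [0.02, 0.0, -1.0]]
contact_force: [-0.8, 0.2, 0.7]
opening: 0.0006
```

Run:
```python
from h import *
st()
```

```text
t 4.2 tcp [0.0543 0.8796 0.504 ] tip rack [932.4638 580.255  313.0737] q [1.4413 0.9266 0.2197 0.0012 1.9753 1.5018]
z rack 0.019973766690520048 -0.0003209959073756182 -0.999800452893386 tilt 1.1446364455569638 y rack -0.0006818417683363416 -0.9999997202867333 0.0003074382175949925
F [-0.8477  0.1588  0.6544] op 0.0006102311646747715
```

>>> move_arm(
  moves=[0.3,0,0,0,0.7,0,0,0,1.1,0,0,0,1.5,0,0,0,1.9,0,0,0,2.3,0,0,0,2.6,0,0,0,2.8,0,0,0,2.9,0,0,0,3,0,0,0,3,0,0,0,3,0,0,0],
)

```text
t: 5.4
position: [0.0551, 0.8976, 0.4765]
tcp_rot: [[0.06, 0.998, 0.003], [0.997, -0.06, 0.055], [0.055, 0.0, -0.998]]
contact_force: [-0.5, -0.1, -0.0]
opening: 0.0003
```

Run:
```python
from h import *
st()
```

```text
t 5.4 tcp [0.0551 0.8976 0.4765] tip rack [957.1019 580.5508 285.7496] q [1.4425 0.9577 0.2206 0.0039 1.9084 1.5038]
z rack 0.05493456988716988 -0.00011286676458298148 -0.9984899500207325 tilt 3.149110911706469 y rack -0.0005217813215603346 -0.9999998603163202 8.433025924849638e-05
F [-0.4794 -0.1058 -0.0488] op 0.00030220382816174916
```

>>> move_arm(
  moves=[0.5,0,0,0,1.2,0,0,0,2.2,0,0,0,3.4,0,0,0,4.8,0,0,0,6.2,0,0,0,7.6,0,0,0,9,0,0,0,10.2,0,0,0,11.2,0,0,0,11.8,0,0,0,12,0,0,0],
)

```text
t: 6.6
position: [0.0566, 0.9275, 0.416]
tcp_rot: [[0.06, 0.998, 0.006], [0.994, -0.06, 0.093], [0.093, 0.0, -0.996]]
contact_force: [-0.0, 0.1, 0.1]
opening: 0.0004
```

Run:
```python
from h import *
st()
```

```text
t 6.6 tcp [0.0566 0.9275 0.416 ] tip rack [994.3826 580.8081 225.8479] q [1.4446 1.0253 0.2207 0.0062 1.8022 1.5062]
z rack 0.09345676732814515 -0.00017499409815156217 -0.9956233233596121 tilt 5.362513335881869 y rack -0.0005494100212944561 -0.9999998413625334 0.00012419153204029035
F [-0.0032  0.0862  0.1281] op 0.0003769591790175349
```

>>> move_arm(
  moves=[1.6,0,-0.4,0,1.6,0,-0.4,0],
)

```text
t: 6.8
position: [0.0568, 0.9323, 0.4198]
tcp_rot: [[0.059, 0.998, 0.008], [0.99, -0.06, 0.129], [0.129, 0.0, -0.992]]
contact_force: [0.7, -0.6, -0.7]
opening: 0.0002
```

Run:
```python
from h import *
st()
f=robot.grab_frame("side");save(f,"s3",(0,0,240,180),3)
E=f["extrinsics"]
for u,v in [(120,30),(120,80),(120,110),(45,40),(110,55),(20,150)]:
    print(u,v,(E@np.r_[np.linalg.inv(f["camera_matrix"])@[u,v,1]*f["depth"][v,u],1])[:3])
st()
```

```text
t 6.8 tcp [0.0568 0.9323 0.4198] tip rack [1006.0589  580.8534  230.3641] q [1.4446 1.0221 0.2203 0.0086 1.7696 1.5067]
z rack 0.12947617945902384 -0.0002443445148386793 -0.9915825024920785 tilt 7.439337111555108 y rack -0.0005083761006205843 -0.9999998545701363 0.00018003734799513805
F [ 0.671  -0.6028 -0.7211] op 0.0001587086180079029
120 30 [0.3473 1.3487 0.3995]
120 80 [0.3768 2.0705 0.0201]
120 110 [0.284  1.2631 0.0646]
45 40 [0.0515 0.8835 0.4374]
110 55 [0.2773 1.2195 0.3179]
20 150 [-0.0057  0.0084  0.366 ]
t 6.85 tcp [0.0568 0.932  0.4198] tip rack [1005.5596  580.8301  230.3637] q [1.4446 1.022  0.2204 0.0085 1.771  1.5066]
z rack 0.1281527682246139 -0.0002771604714841787 -0.9917544006347748 tilt 7.362878185354648 y rack -0.0005169223169985039 -0.999999843781598 0.00021266898555849924
F [-1.0732  0.6122  1.1368] op 0.0005885960165065141
```

View pics/s3.png

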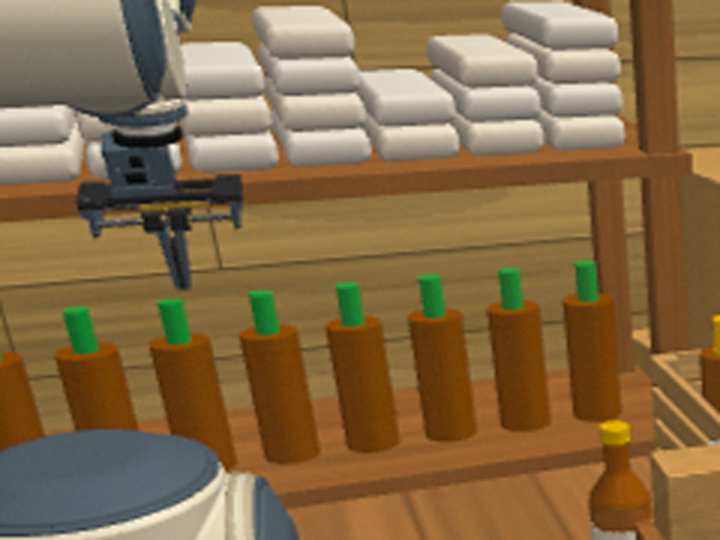

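>>> move_arm(
  moves=[3,0,-0.8,0],
)

```text
t: 6.95
position: [0.057, 0.936, 0.4237]
tcp_rot: [[0.059, 0.998, 0.01], [0.985, -0.06, 0.16], [0.16, 0.0, -0.987]]
contact_force: [-0.6, 0.8, -0.3]
opening: 0.0003
```

>>> move_arm(
  moves=[1.6,0,-0.5,0],
)

```text
t: 7.05
position: [0.0571, 0.9392, 0.4322]
tcp_rot: [[0.059, 0.998, 0.012], [0.979, -0.06, 0.196], [0.197, 0.0, -0.98]]
contact_force: [-0.9, -0.2, -0.2]
opening: 0.0003
```

>>> move_arm(
  moves=[1.6,0,-0.5,0,3,0,-1,0,1.6,0,-0.5,0,1.6,0,-0.5,0],
)

```text
t: 7.45
position: [0.0573, 0.9415, 0.441]
tcp_rot: [[0.058, 0.998, 0.014], [0.972, -0.06, 0.229], [0.229, 0.0, -0.973]]
contact_force: [0.0, -0.3, -1.9]
opening: 0.0002
```

Run:
```python
from h import *
st()
```

```text
t 7.45 tcp [0.0573 0.9415 0.441 ] tip rack [1034.414   580.9648  255.1266] q [1.4442 1.0014 0.2215 0.0152 1.6878 1.5076]
z rack 0.229303837163833 -0.0002864647941784627 -0.9733548521479019 tilt 13.256099739412123 y rack -0.0005176810792265796 -0.9999998511507386 0.00017235080636257723
F [ 0.0239 -0.3198 -1.9169] op 0.00019246924641126332
```

>>> move_arm(
  moves=[1.6,0,-0.4,0],
)

```text
t: 7.55
position: [0.0575, 0.9448, 0.4475]
tcp_rot: [[0.058, 0.998, 0.016], [0.963, -0.06, 0.262], [0.262, 0.0, -0.965]]
contact_force: [0.0, 1.2, -0.4]
opening: 0.0002
```

>>> move_arm(
  moves=[1.6,0,-0.4,0],
)

```text
t: 7.65
position: [0.0576, 0.9476, 0.4584]
tcp_rot: [[0.057, 0.998, 0.018], [0.952, -0.06, 0.3], [0.3, 0.0, -0.954]]
contact_force: [-0.3, 0.1, 0.6]
opening: 0.0007
```

>>> move_arm(
  moves=[1.6,0,-0.4,0],
)

```text
t: 7.75
position: [0.0576, 0.9495, 0.4695]
tcp_rot: [[0.056, 0.998, 0.02], [0.941, -0.06, 0.334], [0.334, 0.0, -0.942]]
contact_force: [-0.0, -0.8, -0.2]
opening: 0.0008
```

>>> move_arm(
  moves=[1.6,0,-0.3,0],
)

```text
t: 7.85
position: [0.0577, 0.952, 0.4786]
tcp_rot: [[0.055, 0.998, 0.022], [0.928, -0.06, 0.367], [0.368, 0.0, -0.93]]
contact_force: [-0.5, -0.6, 0.3]
opening: 0.0007
```

>>> move_arm(
  moves=[1.6,0,-0.3,0],
)

```text
t: 7.95
position: [0.0578, 0.9541, 0.4871]
tcp_rot: [[0.055, 0.998, 0.024], [0.916, -0.06, 0.397], [0.398, 0.0, -0.917]]
contact_force: [0.2, 0.5, -0.5]
opening: 0.0007
```

>>> move_arm(
  moves=[1.6,0,-0.2,0],
)

```text
t: 8.05
position: [0.058, 0.9568, 0.4949]
tcp_rot: [[0.054, 0.998, 0.026], [0.902, -0.06, 0.428], [0.429, 0.0, -0.903]]
contact_force: [0.1, 0.2, 0.5]
opening: 0.0004
```

>>> move_arm(
  moves=[1.6,0,-0.2,0],
)

```text
t: 8.15
position: [0.058, 0.9591, 0.5027]
tcp_rot: [[0.053, 0.998, 0.028], [0.887, -0.06, 0.458], [0.459, 0.0, -0.889]]
contact_force: [-0.3, -1.3, -0.4]
opening: 0.0004
```

>>> move_arm(
  moves=[1.6,0,-0.1,0],
)

```text
t: 8.25
position: [0.0582, 0.962, 0.51]
tcp_rot: [[0.052, 0.998, 0.03], [0.871, -0.06, 0.488], [0.489, 0.0, -0.873]]
contact_force: [-0.2, -0.0, -0.4]
opening: 0.0006
```

Run:
```python
from h import *
st()
```

```text
t 8.25 tcp [0.0582 0.962  0.51  ] tip rack [1104.3756  581.1637  343.3141] q [1.443  0.9429 0.2206 0.0329 1.4687 1.5079]
z rack 0.4885477617286188 -0.0006834178715492865 -0.8725368860111127 tilt 29.245206173176566 y rack -0.0005673031946072306 -0.999999730686593 0.0004656112401231594
F [-0.1683 -0.0049 -0.3537] op 0.0005989696644908025
```

>>> move_arm(
  moves=[1.6,0,-0.1,0],
)

```text
t: 8.35
position: [0.0583, 0.9643, 0.5175]
tcp_rot: [[0.051, 0.998, 0.031], [0.854, -0.06, 0.516], [0.517, 0.0, -0.856]]
contact_force: [-0.2, 0.0, -0.2]
opening: 0.0003
```

>>> move_arm(
  moves=[1.6,0,-0.1,0],
)

```text
t: 8.45
position: [0.0584, 0.9661, 0.5264]
tcp_rot: [[0.05, 0.998, 0.033], [0.837, -0.06, 0.544], [0.545, 0.0, -0.838]]
contact_force: [-0.1, 0.8, -0.7]
opening: 0.0008
```

>>> move_arm(
  moves=[1.6,0,0,0],
)

```text
t: 8.55
position: [0.0585, 0.9684, 0.5346]
tcp_rot: [[0.049, 0.998, 0.035], [0.818, -0.06, 0.572], [0.574, 0.001, -0.819]]
contact_force: [-0.9, 0.0, 0.2]
opening: 0.0004
```

>>> move_arm(
  moves=[1.6,0,0,0],
)

```text
t: 8.65
position: [0.0586, 0.9703, 0.5425]
tcp_rot: [[0.048, 0.998, 0.036], [0.799, -0.06, 0.599], [0.6, 0.0, -0.8]]
contact_force: [-0.4, 0.0, -0.2]
opening: 0.0005
```

>>> move_arm(
  moves=[1.6,0,0,0],
)

```text
t: 8.75
position: [0.0587, 0.9716, 0.5519]
tcp_rot: [[0.046, 0.998, 0.038], [0.779, -0.06, 0.624], [0.626, 0.0, -0.78]]
contact_force: [-0.5, 0.4, 0.2]
opening: 0.0003
```

>>> move_arm(
  moves=[1.6,0,0,0],
)

```text
t: 8.85
position: [0.0586, 0.9722, 0.5623]
tcp_rot: [[0.045, 0.998, 0.039], [0.758, -0.06, 0.65], [0.651, 0.001, -0.759]]
contact_force: [0.3, -0.2, -0.6]
opening: 0.0002
```

Run:
```python
from h import *
st()
# waypoints (tip, rack mm)
for t in [(600,350,350),(300,300,420),(-60,150,330),(-150,92,200)]: print(t,go(R2W(t),tip=True))
```

```text
t 8.85 tcp [0.0586 0.9722 0.5623] tip rack [1145.5961  581.3031  417.2924] q [1.4419 0.9039 0.2208 0.046  1.3097 1.5062]
z rack 0.6507314550203659 -0.0007931410216903292 -0.7593075426824083 tilt 40.59680964631173 y rack -0.0006269881147130953 -0.999999674804227 0.00050722514125951
F [ 0.3404 -0.1789 -0.6338] op 0.00016117150607153314
(600, 350, 350) [-15.2677   7.7204 -10.1252]
(300, 300, 420) [-21.3422   9.3945 -18.403 ]
(-60, 150, 330) [-32.4053  14.4005 -23.9298]
(-150, 92, 200) [-37.5028  16.3335 -22.5902]
```

>>> move_arm(
  moves=[-0.6,0.3,-0.4,0,-1.7,0.9,-1.3,0,-3,1.6,-2.4,0,-4.2,2.3,-3.4,0,-5.4,3,-4.4,0,-6.6,3.6,-5.3,0,-7.8,4.2,-6.2,0,-9,4.9,-7.2,0,-10.2,5.5,-8.2,0,-11.3,6.1,-9.1,0,-12.4,6.7,-10,0,-13.5,7.3,-10.9,0],
)

```text
t: 10.05
position: [0.2445, 0.4419, 0.5486]
tcp_rot: [[0.044, 0.998, 0.041], [0.758, -0.06, 0.649], [0.651, 0.002, -0.759]]
contact_force: [0.4, -0.8, -0.1]
opening: 0.0006
```

Run:
```python
from h import *
st()
for t in [(300,300,420),(100,200,420),(-100,150,330),(-150,92,200)]: print(t,go(R2W(t),tip=True))
```

```text
t 10.05 tcp [0.2445 0.4419 0.5486] tip rack [627.273  364.0152 403.565 ] q [0.8108 0.0813 1.6558 0.5601 0.905  0.6313]
z rack 0.6506683573465182 -0.0022614868081205206 -0.759358659939689 tilt 40.59230865723705 y rack -0.0007792331315186787 -0.9999970273113654 0.0023104467444784245
F [ 0.3948 -0.8496 -0.0869] op 0.0005854800269708529
(300, 300, 420) [-7.9294  2.1436 -7.5094]
(100, 200, 420) [-12.9949   5.4821 -11.8396]
(-100, 150, 330) [-20.0108   7.147  -13.8956]
(-150, 92, 200) [-24.0977   9.0717 -11.6851]
```

>>> move_arm(
  moves=[-1,0.9,-0.9,0,-2,1.8,-1.9,0,-3,2.7,-2.8,0,-4,3.6,-3.8,0,-5,4.5,-4.7,0,-6,5.4,-5.7,0,-7,6.3,-6.6,0,-8,7.1,-7.5,0,-9.1,7.5,-8.4,0,-10.2,7.9,-9.4,0,-11.3,8.2,-10.4,0,-12.4,8.4,-11.4,0],
)

```text
t: 11.25
position: [0.4659, -0.0773, 0.5674]
tcp_rot: [[0.045, 0.998, 0.042], [0.76, -0.061, 0.647], [0.648, 0.003, -0.761]]
contact_force: [1.6, 0.3, -0.5]
opening: 0.0008
```

Run:
```python
from h import *
st()
for t in [(100,100,420),(-100,90,350),(-120,75,150)]: print(t,go(R2W(t),tip=True))
```

```text
t 11.25 tcp [ 0.4659 -0.0773  0.5674] tip rack [121.6005 112.1029 421.9919] q [-0.4985  0.1985  1.4598  0.6447  1.7775 -0.3983]
z rack 0.6483461521854932 -0.003165226837566172 -0.7613391151683538 tilt 40.417606035864374 y rack -0.001697424503517141 -0.9999948821025435 0.0027119216018772186
F [ 1.5935  0.3214 -0.5127] op 0.0007791931110804633
(100, 100, 420) [-0.5914  0.4045 -0.415 ]
(-100, 90, 350) [-7.18    0.7428 -2.9598]
(-120, 75, 150) [-12.0101   1.2258   1.6852]
```

>>> move_arm(
  moves=[-1.4,0.2,-0.6,0,-2.8,0.4,-1.2,0,-4.2,0.6,-1.8,0,-5.6,0.7,-2.4,0,-7,0.8,-2.8,0,-8,0.9,-1.7,0,-9,1,-0.5,0,-9.9,1,0.7,0,-10.6,1,1.5,0,-10.6,1,1.5,0],
)

```text
t: 12.25
position: [0.4826, -0.2892, 0.3233]
tcp_rot: [[0.048, 0.998, 0.037], [0.758, -0.06, 0.65], [0.651, -0.003, -0.759]]
contact_force: [-0.2, 0.8, 0.9]
opening: 0.0002
```

Run:
```python
from h import *
st()
for t in [(-60,80,110),(27,80,100),(27,80,86)]: print(t,go(R2W(t),tip=True))
f=robot.grab_frame("side");save(f,"s4",(180,120,440,340),3)
```

```text
t 12.25 tcp [ 0.4826 -0.2892  0.3233] tip rack [-88.382   83.7098 178.2453] q [-0.7876  0.6166  1.489   0.5059  1.5576 -0.8705]
z rack 0.6507246170470211 0.0016648552867704082 -0.7593119918886319 tilt 40.596417900124635 y rack -0.0011213195573147913 -0.9999943989171185 -0.003153534024061926
F [-0.1759  0.8451  0.8706] op 0.00020586640097428519
(-60, 80, 110) [-0.7616  0.1298  2.3427]
(27, 80, 100) [1.2235 0.1276 4.4829]
(27, 80, 86) [0.9199 0.129  4.8373]
```

View pics/s4.png

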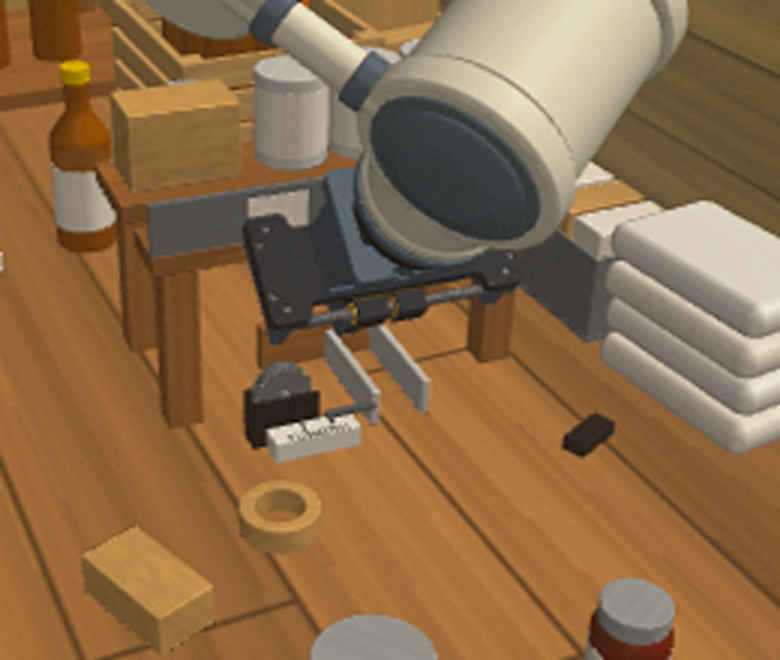

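Run:
```python
from h import *
f=robot.grab_frame("side")
im=cv2.cvtColor(f["color"],cv2.COLOR_RGB2BGR);im=cv2.resize(im[200:300,230:360],None,fx=6,fy=6,interpolation=cv2.INTER_CUBIC)
for p in [(8,92,70),(22,92,70),(-21.5,34,18),(-21.5,110,18),(-21.5,80,18),(2.5,80,18),(0,-32.5,35),(0,-40.5,35),(2.5,62,45),(2.5,122,45),(115,0,45)]:
    q=(proj(f,R2W(p))-[230,200]+.5)*6
    cv2.circle(im,tuple(int(a) for a in q),3,(0,0,255),-1)
cv2.imwrite("pics/chk.png",im)
```

```text
(no output)
```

View pics/chk.png

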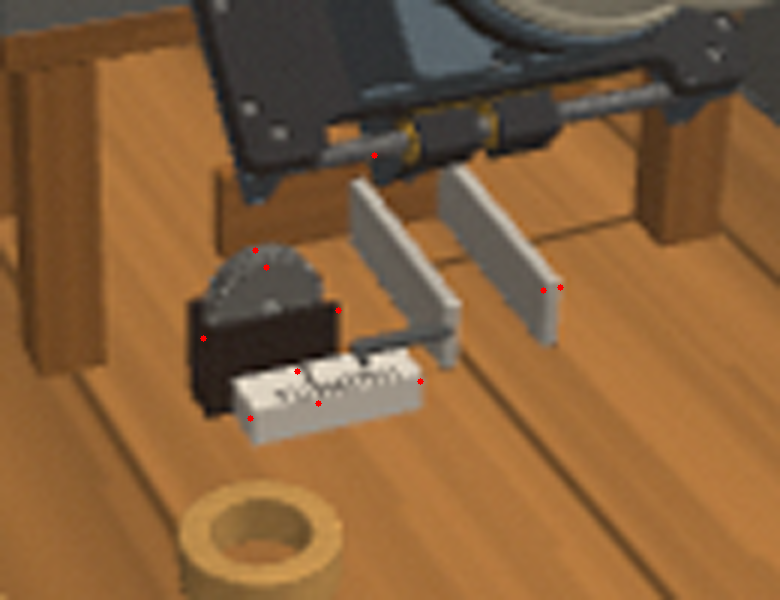

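>>> move_arm(
  moves=[0.4,0.1,1.2,0,0.7,0.1,2.5,0,1,0.1,3.8,0,1.2,0.1,4.4,0,1.2,0.1,4.5,0,1.2,0.1,4.5,0],
)

```text
t: 12.95
position: [0.4938, -0.1753, 0.2485]
tcp_rot: [[0.043, 0.998, 0.041], [0.761, -0.059, 0.647], [0.648, 0.003, -0.762]]
contact_force: [0.2, -0.6, 0.2]
opening: 0.0003
```

>>> move_arm(
  moves=[-0.1,0,0.1,0,-0.15,0,0.18,0,-0.2,0,0.24,0,-0.25,0,0.29,0],
)

```text
t: 13.35
position: [0.4931, -0.1753, 0.2353]
tcp_rot: [[0.046, 0.998, 0.04], [0.76, -0.061, 0.648], [0.649, 0.001, -0.761]]
contact_force: [0.2, 0.8, -0.1]
opening: 0.0003
```

Run:
```python
from h import *
st()
f=robot.grab_frame("side")
im=cv2.cvtColor(f["color"],cv2.COLOR_RGB2BGR);im=cv2.resize(im[200:300,230:360],None,fx=6,fy=6,interpolation=cv2.INTER_CUBIC)
cv2.imwrite("pics/chk2.png",im)
```

```text
t 13.35 tcp [ 0.4931 -0.1753  0.2353] tip rack [25.4888 79.4745 90.0079] q [-0.6288  0.6869  1.6932  0.6134  1.2555 -0.9132]
z rack 0.6488986886642268 -0.0013469591682347562 -0.7608736278455482 tilt 40.45872436517587 y rack -0.0012081770969655094 -0.9999989964247369 0.0007399037921170737
F [ 0.1543  0.7703 -0.1137] op 0.00034912800619289476
```

View pics/chk2.png

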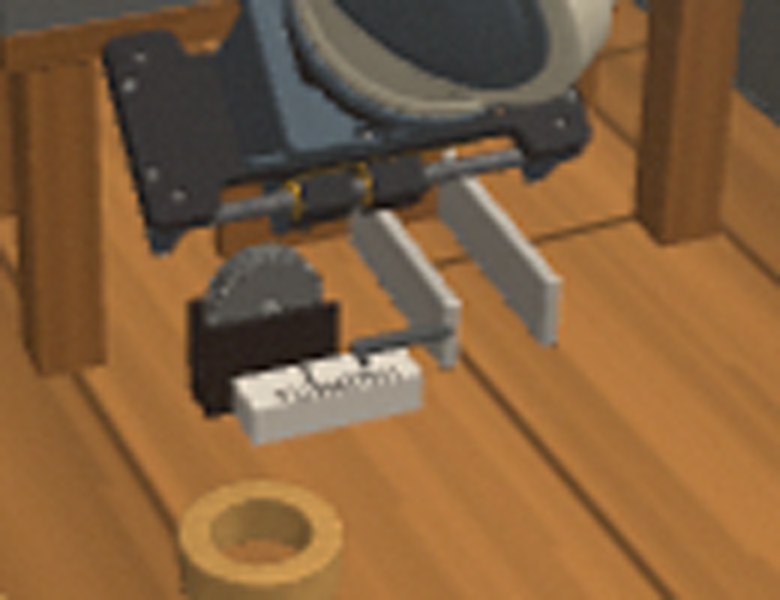

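>>> move_arm(
  moves=[-0.06,0,0.08,0,-0.13,0,0.15,0,-0.13,0,0.15,0],
)

```text
t: 13.7
position: [0.493, -0.175, 0.2291]
tcp_rot: [[0.046, 0.998, 0.039], [0.759, -0.06, 0.648], [0.649, 0.0, -0.761]]
contact_force: [0.6, -0.3, 0.3]
opening: 0.0007
```

>>> move_arm(
  moves=[-0.05,0,0.05,0,-0.05,0,0.05,0],
)

```text
t: 13.9
position: [0.493, -0.1751, 0.2271]
tcp_rot: [[0.045, 0.998, 0.039], [0.759, -0.06, 0.648], [0.649, 0.0, -0.761]]
contact_force: [-0.7, 0.7, -0.2]
opening: 0.0006
```

>>> move_arm(
  moves=[-0.04,0,0.05,0,-0.04,0,0.05,0],
)

```text
t: 14.1
position: [0.4931, -0.1751, 0.2254]
tcp_rot: [[0.045, 0.998, 0.039], [0.759, -0.06, 0.648], [0.649, 0.001, -0.761]]
contact_force: [-0.2, -0.8, 2.0]
opening: 0.0009
```

Run:
```python
from h import *
st()
```

```text
t 14.1 tcp [ 0.4931 -0.1751  0.2254] tip rack [25.8058 79.5873 80.0487] q [-0.6283  0.7033  1.6978  0.6174  1.2386 -0.926 ]
z rack 0.649049609555689 -0.0008130804781151151 -0.7607456495016871 tilt 40.47002313290605 y rack -0.0006228196948957857 -0.999999661638055 0.000537419206369099
F [-0.175  -0.8353  2.0391] op 0.0008625011779882889
```

Contact at tip z≈80 mm, as computed (lower edge at about 70 mm). I'll press a little more.

>>> move_arm(
  moves=[-0.02,0,0.03,0,-0.02,0,0.03,0],
)

```text
t: 14.3
position: [0.4932, -0.175, 0.2245]
tcp_rot: [[0.045, 0.998, 0.04], [0.759, -0.06, 0.648], [0.649, 0.001, -0.761]]
contact_force: [-0.4, -1.1, 6.4]
opening: 0.0006
```

>>> move_arm(
  moves=[-0.02,0,0.02,0,-0.02,0,0.02,0],
)

```text
t: 14.5
position: [0.4932, -0.1751, 0.224]
tcp_rot: [[0.045, 0.998, 0.04], [0.759, -0.06, 0.648], [0.649, 0.001, -0.76]]
contact_force: [0.0, -1.4, 11.1]
opening: 0.0003
```

>>> move_arm(
  moves=[0,-0.1,0,0,0,-0.2,0,0,0,-0.3,0,0,0,-0.4,0,0,0,-0.5,0,0,0,-0.6,0,0,0,-0.7,0,0,0,-0.75,0,0,0,-0.75,0,0],
)

```text
t: 15.4
position: [0.4708, -0.1738, 0.2241]
tcp_rot: [[0.045, 0.998, 0.041], [0.759, -0.061, 0.648], [0.649, 0.002, -0.761]]
contact_force: [2.5, -1.5, 10.6]
opening: 0.0003
```

```bash
cat >> h.py <<'E'
def chk(n):
    f=robot.grab_frame("side")
    im=cv2.cvtColor(f["color"],cv2.COLOR_RGB2BGR);im=cv2.resize(im[200:300,230:360],None,fx=6,fy=6,interpolation=cv2.INTER_CUBIC)
    cv2.imwrite(f"pics/{n}.png",im)
E
python3 - <<'E'
from h import *
st();chk("c3")
E
```

```text
t 15.4 tcp [ 0.4708 -0.1738  0.2241] tip rack [ 25.7544 101.5876  78.7947] q [-0.6509  0.6901  1.7494  0.614   1.2152 -0.9633]
z rack 0.6491470287737787 -0.002247306914601219 -0.7606596378445529 tilt 40.47761533903237 y rack -0.0012751073068610667 -0.9999974456323124 0.0018662342313298594
F [ 2.4882 -1.4722 10.5878] op 0.00034732128939990946
```

View pics/c3.png

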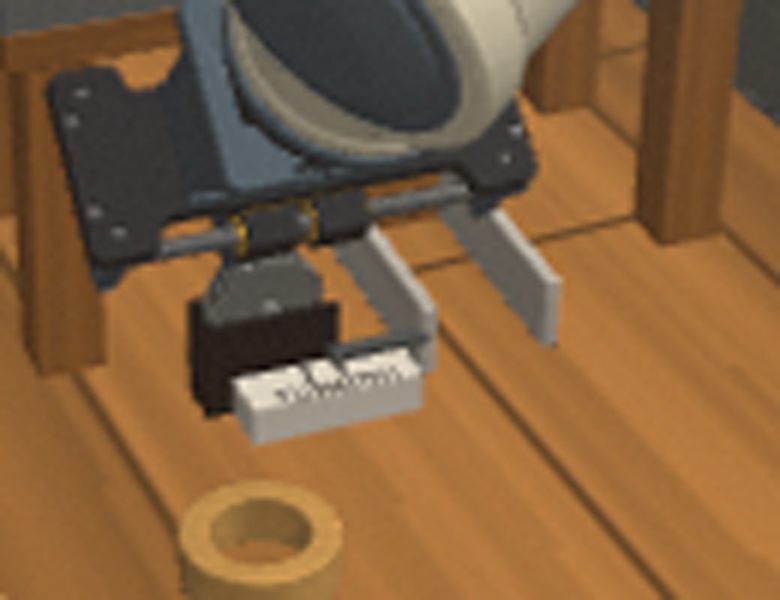

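>>> move_arm(
  moves=[0.2,0,-0.25,0,0.2,0.4,-0.25,0,0.2,0.75,-0.25,0,0.08,0.75,-0.1,0,0.03,0.75,-0.03,0,0,0.75,0,0,0,0.62,0,0,0,0.5,0,0,0,0.37,0,0,0,0.25,0,0,0,0.12,0,0,0,0,0,0],
)

```text
t: 16.65
position: [0.4706, -0.1737, 0.2236]
tcp_rot: [[0.045, 0.998, 0.04], [0.759, -0.061, 0.648], [0.649, 0.001, -0.761]]
contact_force: [2.8, -0.9, 4.9]
opening: 0.0004
```

Run:
```python
from h import *
st();chk("c4")
```

```text
t 16.65 tcp [ 0.4706 -0.1737  0.2236] tip rack [ 25.8604 101.8736  78.3408] q [-0.651   0.6909  1.7501  0.6141  1.2144 -0.9639]
z rack 0.6493340353754877 -0.0019465217106937915 -0.7605008359996818 tilt 40.49162960230406 y rack -0.001338588318180149 -0.9999981007081399 0.001416602071074009
F [ 2.8168 -0.9426  4.8805] op 0.00044471713740654135
```

View pics/c4.png

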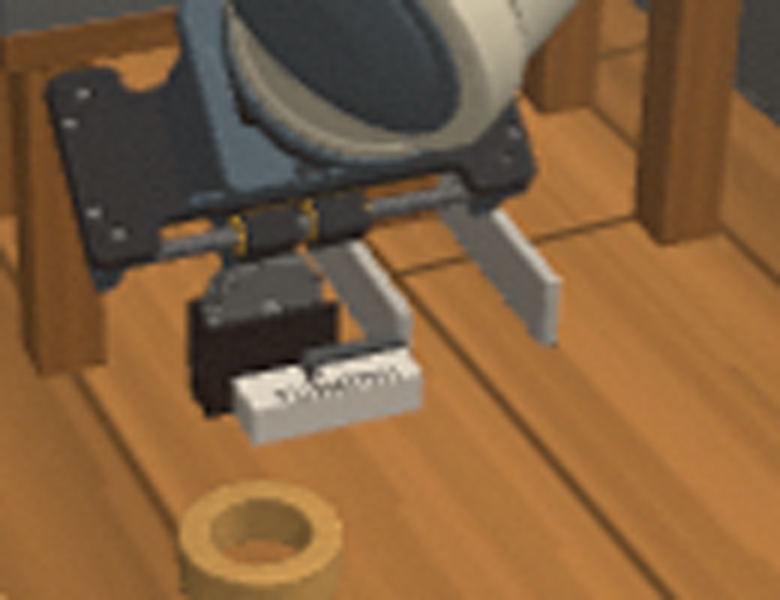

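>>> move_arm(
  moves=[0.3,0,-0.4,0,-0.8,0,-2,0,-2,0,-3.5,0,-3.5,0,-5,0,-5,0,-6.5,0,-5,0,-6.5,0],
)

```text
t: 17.3
position: [0.4555, -0.4164, 0.2757]
tcp_rot: [[0.046, 0.998, 0.04], [0.76, -0.061, 0.647], [0.648, 0.0, -0.761]]
contact_force: [0.7, -1.2, 0.1]
opening: 0.0006
```

Run:
```python
from h import *
st();chk("c5")
f=robot.grab_frame("top");save(f,"t5",(250,170,350,270),6)
```

```text
t 17.3 tcp [ 0.4555 -0.4164  0.2757] tip rack [-217.4406  102.7683  130.2489] q [-0.9463  0.7553  1.3314  0.4238  1.6317 -0.9866]
z rack 0.6482647566628261 -0.0010992067569250345 -0.7614142085707308 tilt 40.410969493998046 y rack -0.0014754550938105436 -0.9999988939485155 0.00018744068889611895
F [ 0.6735 -1.216   0.0615] op 0.0006381214439107805
```

View pics/c5.png

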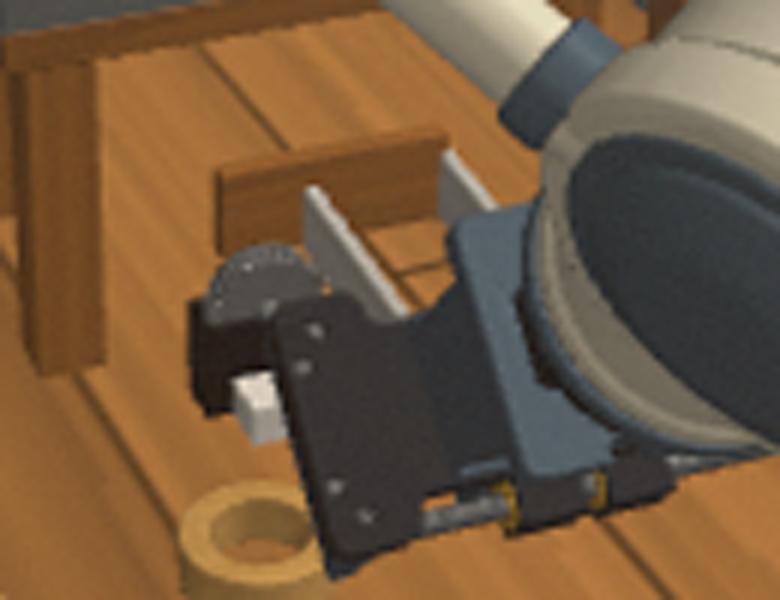

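View pics/t5.png

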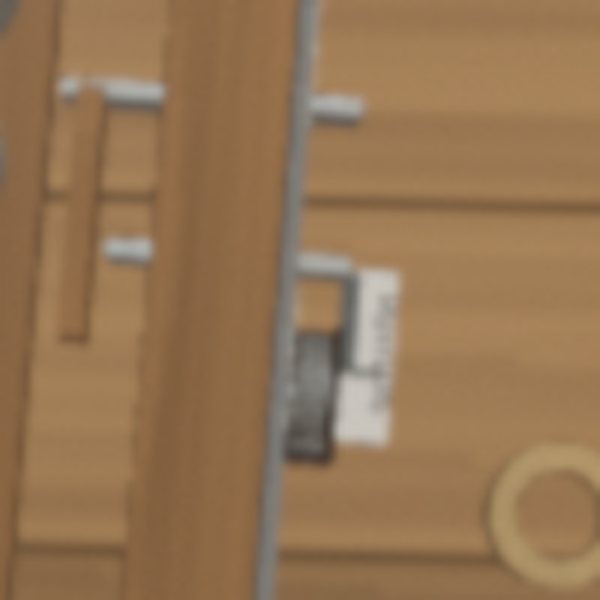

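```bash
cat >> h.py <<'E'
def lane(f):
    # bright metal row-centroids of wall and guide in top view at slot and mouth columns; returns centre-to-centre mm in rack y
    g=f["color"].astype(float); s=(g[:,:,2]-0.55*g[:,:,0])  # blue-ish excess vs wood
    for cols in [(268,274),(303,306)]:
        out=[]
        for r0,r1 in [(180,192),(195,217)]:
            w=np.clip(s[r0:r1,cols[0]:cols[1]].mean(1),0,None); w=np.clip(w-w.max()*.5,0,None)
            out.append((np.arange(r0,r1)*w).sum()/w.sum())
        u=sum(cols)/2-.5
        a,b=[W2R(ray(f,u,v,.035)) for v in out]; print(cols,out,a,b,"c2c",b[1]-a[1],"lane",b[1]-a[1]-8)
E
python3 - <<'E'
from h import *
f=robot.grab_frame("top"); lane(f)
im=cv2.imread("pics/top0.png")[:,:,::-1]; f["color"]=im; lane(f)
E
```

```text
(268, 274) [np.float64(184.59849873439816), np.float64(210.95470097826612)] [106.5425 -35.9032  35.    ] [100.4555  34.4447  35.    ] c2c 70.34784728049786 lane 62.34784728049786
(303, 306) [np.float64(186.98635693215337), np.float64(213.72337104955128)] [ 17.175  -36.8421  35.    ] [11.6527 34.4509 35.    ] c2c 71.2930381363288 lane 63.2930381363288
(268, 274) [np.float64(184.5978613375405), np.float64(202.43274078004777)] [106.5426 -35.9049  35.    ] [102.4141  11.8086  35.    ] c2c 47.71346911464335 lane 39.71346911464335
(303, 306) [np.float64(186.99071149916404), np.float64(204.8965484088068)] [ 17.1741 -36.8304  35.    ] [13.4669 11.0288 35.    ] c2c 47.859247407158726 lane 39.859247407158726
```

```bash
cat >> h.py <<'E'
def lane2(f,verbose=0):
    g=f["color"].astype(float); s=(g[:,:,2]-0.55*g[:,:,0])
    for cols in [(268,274),(303,306)]:
        out=[]
        for r0,r1 in [(177,192),(193,222)]:
            w=s[r0:r1,cols[0]:cols[1]].mean(1)
            if verbose: print(np.round(w))
            h=(w.max()+np.median(w[:4]))/2; i=np.argmax(w>h); out.append(r0+i-1+(h-w[i-1])/(w[i]-w[i-1]))
        u=sum(cols)/2-.5
        a,b=[W2R(ray(f,u,v,.035)) for v in out]; print(cols,out,"lane",b[1]-a[1]-8)
E
python3 - <<'E'
from h import *
f=robot.grab_frame("top"); lane2(f,1)
f["color"]=cv2.imread("pics/top0.png")[:,:,::-1]; lane2(f,1)
E
```

```text
[-1. -1. -1. -1.  0. 13. 46. 67. 68. 51. 29. 10.  1. -1. -2.]
[-1. -1. -1. -1. -1. -1. -1. -2. -2. -2. -2. -2. -2. -2. -2.  1. 26. 63.
 72. 59. 33.  8. -1. -2. -3. -3. -3. -2. -2.]
(268, 274) [np.float64(182.6329154820367), np.float64(209.26185440783615)] lane 63.146508571428924
[ 5.  4.  3.  2.  1.  1.  1.  2. 25. 65. 73. 59. 39. 20.  4.]
[-2. -3. -2. -3. -3. -3. -3. -2. -3. -4. -5. -4. -4. -3. -3. -2. -3. -2.
  7. 39. 65. 68. 49. 21.  3. -2. -2. -2. -1.]
(303, 306) [np.float64(185.32817078275428), np.float64(211.81402116402117)] lane 62.69171196480872
[-1. -1. -1. -0.  0. 13. 45. 67. 68. 51. 28. 10.  1. -1. -1.]
[-2. -2. -1. -1. -1. -2. -1. 16. 50. 68. 66. 47. 20.  3. -1. -2. -2. -2.
 -2. -2. -2. -2. -2. -3. -3. -3. -3. -3. -2.]
(268, 274) [np.float64(182.64002856400936), np.float64(200.5068509909469)] lane 39.849444074836626
[ 4.  4.  3.  1.  1.  1.  0.  2. 26. 65. 73. 59. 39. 20.  3.]
[-3. -3. -3. -3. -3. -3. -3. -2. -3. -2. 29. 65. 70. 56. 32.  9. -0. -3.
 -3. -3. -3. -3. -3. -3. -3. -3. -3. -3. -2.]
(303, 306) [np.float64(185.315625), np.float64(203.14104882459313)] lane 39.68874426636186
```

>>> move_arm(
  moves=[0,0,0,0,0,0,0,0,0,0,0,0,0,0,0,0,0,0,0,0],
)

```text
t: 18.0
position: [0.4563, -0.4136, 0.2746]
tcp_rot: [[0.045, 0.998, 0.039], [0.759, -0.06, 0.648], [0.649, 0.0, -0.761]]
contact_force: [-0.8, -0.5, 0.4]
opening: 0.0004
```

Run:
```python
from h import *
f=robot.grab_frame("top"); lane2(f); print(robot.read_state()["t"])
save(f,"t6",(290,190,330,260),8)
```

```text
(268, 274) [np.float64(182.6404829914308), np.float64(209.25793473401876)] lane 63.115746117189005
(303, 306) [np.float64(185.31159110350728), np.float64(211.81912568306012)] lane 62.749809765968905
18.05
```

View pics/t6.png

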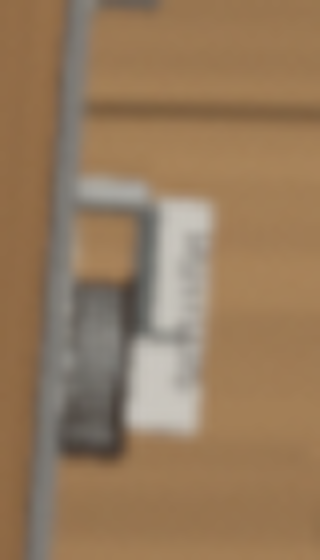

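>>> move_arm(
  moves=[1.2,0.3,1.2,0,2.2,0.3,2.3,0,3.3,0.3,3.4,0,4.3,0.3,4.5,0,5.2,0.3,5.8,0,5.25,0.3,6.2,0,5.1,0.3,6.37,0,5.04,0.3,6.45,0,5,0.3,6.5,0,4.98,0.3,6.52,0,4.98,0.3,6.52,0],
)

```text
t: 19.15
position: [0.4797, -0.1755, 0.2237]
tcp_rot: [[0.046, 0.998, 0.041], [0.758, -0.062, 0.649], [0.651, 0.002, -0.759]]
contact_force: [-2.5, 2.5, 24.2]
opening: 0.0005
```

Run:
```python
from h import *
st()
f=robot.grab_frame("top"); lane2(f)
```

```text
t 19.15 tcp [ 0.4797 -0.1755  0.2237] tip rack [24.9534 92.5323 78.6933] q [-0.644   0.6976  1.728   0.6167  1.2255 -0.9504]
z rack 0.6508014177507344 -0.002737324660376218 -0.7592430583860071 tilt 40.60248704469227 y rack -0.0023048210983341085 -0.999996015942668 0.0016296927612226562
F [-2.4892  2.5389 24.1682] op 0.0005214149089487004
(268, 274) [np.float64(182.66251039068993), np.float64(209.20712796455564)] lane 62.92169943082973
(303, 306) [np.float64(182.7464183381089), np.float64(196.7428861788618)] lane 29.536391782568174
```

>>> move_arm(
  moves=[0,-0.04,0,0,0,-0.08,0,0,0,-0.12,0,0,0,-0.15,0,0,0,-0.15,0,0],
)

```text
t: 19.7
position: [0.4751, -0.1752, 0.2236]
tcp_rot: [[0.046, 0.998, 0.041], [0.758, -0.062, 0.649], [0.65, 0.002, -0.76]]
contact_force: [-1.2, 2.9, 19.7]
opening: 0.0003
```

Run:
```python
from h import *
st()
f=robot.grab_frame("top"); lane2(f)
```

```text
t 19.7 tcp [ 0.4751 -0.1752  0.2236] tip rack [24.8761 97.1356 78.5475] q [-0.6485  0.6945  1.7384  0.6154  1.2207 -0.9574]
z rack 0.6504119191284304 -0.00271928189799812 -0.759576817024869 tilt 40.57309479627112 y rack -0.00234318139944706 -0.9999960167006008 0.0015735577082056625
F [-1.1734  2.8516 19.6578] op 0.0003226950028844536
(268, 274) [np.float64(182.6509235936188), np.float64(210.0893059490085)] lane 65.29237854291009
(303, 306) [np.float64(184.5204861111111), np.float64(200.38709677419354)] lane 34.48920882760736
```

>>> move_arm(
  moves=[0.1,0,-0.12,0,0.3,0,-0.4,0,0.3,0,-0.4,0,-0.8,0,-2,0,-2,0,-3.5,0,-3.5,0,-5,0,-5,0,-6.5,0,-5,0,-6.5,0],
)

```text
t: 20.55
position: [0.4599, -0.4173, 0.2741]
tcp_rot: [[0.046, 0.998, 0.04], [0.76, -0.061, 0.647], [0.648, 0.001, -0.762]]
contact_force: [0.8, 0.6, -0.5]
opening: 0.0005
```

Run:
```python
from h import *
s=st()
f=robot.grab_frame("top"); lane2(f);save(f,"t7",(290,190,330,260),8)
```

```text
t 20.55 tcp [ 0.4599 -0.4173  0.2741] tip rack [-218.1199   98.1218  128.631 ] q [-0.9419  0.7612  1.3224  0.4268  1.6322 -0.982 ]
z rack 0.6480487801825829 -0.0020129838791435374 -0.761596170158286 tilt 40.394884499131024 y rack -0.0019546818378778164 -0.9999976095537434 0.0009798498413890017
F [ 0.761   0.6302 -0.4515] op 0.00048797280388079985
(268, 274) [np.float64(182.64373851404568), np.float64(210.08169140225178)] lane 65.29152604755534
(303, 306) [np.float64(185.30856901646266), np.float64(212.49550970873787)] lane 64.54996273251105
```

View pics/t7.png

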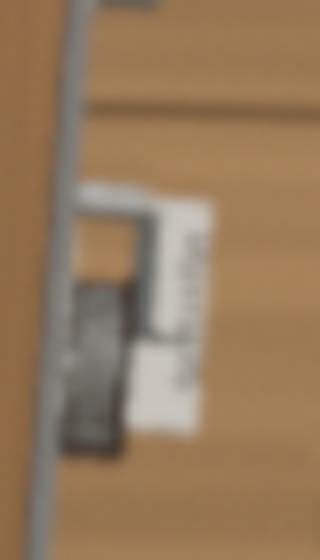

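Run:
```python
from h import *
f=robot.grab_frame("top");save(f,"t8",(380,120,560,300),3)
K=np.linalg.inv(f["camera_matrix"]);E=f["extrinsics"]
for v in (180,200,215):
    for u in range(430,500,6):
        if f["depth"][v,u]>0: print(v,u,W2R((E@np.r_[K@[u,v,1]*f["depth"][v,u],1])[:3]).round())
g=robot.grab_frame("side");save(g,"s8",(340,240,560,420),3)
```

```text
180 430 [-327.  -90.    2.]
180 436 [-344.  -92.    1.]
180 442 [-360.  -94.    0.]
180 448 [-377.  -95.   -0.]
180 454 [-392.  -96.    4.]
180 460 [-409.  -97.    3.]
180 466 [-411.  -91.   35.]
180 472 [-415.  -87.   61.]
180 478 [-427.  -86.   68.]
180 484 [-439.  -86.   75.]
180 490 [-454.  -87.   76.]
180 496 [-470.  -88.   75.]
200 430 [-321.  -31.   27.]
200 436 [-323.  -26.   65.]
200 442 [-330.  -23.   87.]
200 448 [-344.  -24.   88.]
200 454 [-360.  -26.   87.]
200 460 [-413.  -43.   -3.]
200 466 [-415.  -39.   29.]
200 472 [-419.  -35.   56.]
200 478 [-432.  -35.   61.]
200 484 [-440.  -34.   77.]
200 490 [-455.  -35.   77.]
200 496 [-472.  -37.   73.]
215 430 [-332.    6.    0.]
215 436 [-339.    8.   24.]
215 442 [-272.   35.  241.]
215 448 [-286.   34.  238.]
215 454 [-111.   95.  692.]
215 460 [-108.   97.  713.]
215 466 [-111.   98.  720.]
215 472 [-115.   98.  725.]
215 478 [-118.   98.  730.]
215 484 [-122.   98.  732.]
215 496 [-128.   98.  741.]
```

View pics/t8.png

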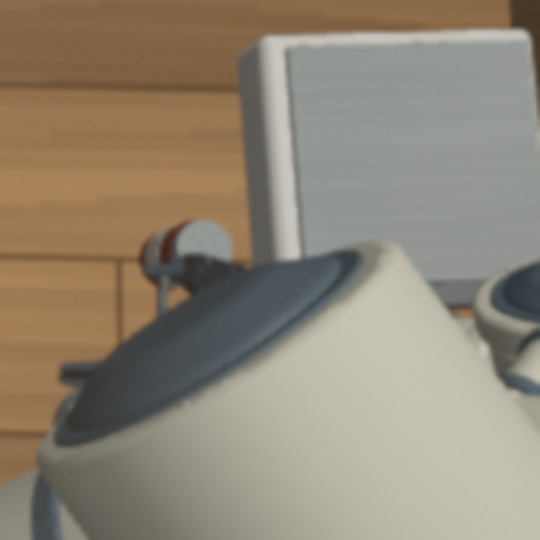

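View pics/s8.png

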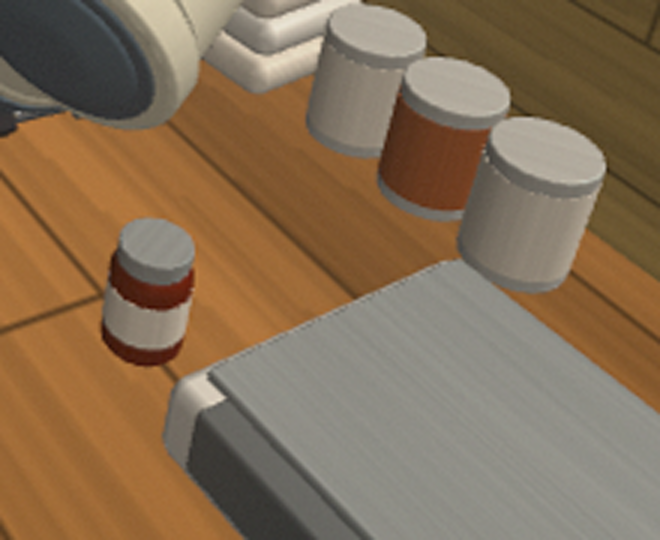

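Run:
```python
from h import *
s=robot.read_state()
f=robot.grab_frame("side")
for u,v in [(340+155/3,240+243/3)]: print("side lid",W2R(ray(f,u,v,.086)))
print("top lid",W2R([.576,-.4255,.086]))
for t in [(-218,-18,128),(-328,-18,128),(-328,-18,36)]: print(t,go(R2W(t),tip=True))
```

```text
side lid [-343.6403  -19.8218   86.    ]
top lid [-343.2433  -17.888    86.    ]
(-218, -18, 128) [-0.0467  3.8651 -0.034 ]
(-328, -18, 128) [-2.8369  3.8737 -2.4128]
(-328, -18, 36) [-4.8265  3.8715 -0.0791]
```

>>> move_arm(
  moves=[0,1.3,0,0,0,2.6,0,0,0,3.9,0,0,-0.9,3.9,-0.8,0,-1.9,3.9,-1.6,0,-2.9,3.9,-2.4,0,-2.9,3.9,-2.4,0,-2.9,3.9,-2.4,0],
  gripper=1,
  force=15,
)

```text
t: 21.55
position: [0.5707, -0.5335, 0.2713]
tcp_rot: [[0.046, 0.998, 0.039], [0.759, -0.06, 0.649], [0.65, -0.0, -0.76]]
contact_force: [-0.3, 0.6, -0.6]
opening: 0.062
```

Run:
```python
from h import *
s=st()
f=robot.grab_frame("side");save(f,"s9",(270,180,500,380),3)
print(go(R2W((-328,-19,36)),tip=True))
```

```text
t 21.55 tcp [ 0.5707 -0.5335  0.2713] tip rack [-327.2887  -19.0225  126.1325] q [-0.917   0.9844  0.788   0.4673  1.9061 -0.824 ]
z rack 0.6498333074974425 -0.00034554274101312695 -0.7600766757815612 tilt 40.529042077779884 y rack -0.0006739926397781428 -0.9999997654712721 -0.00012161958037645234
F [-0.3013  0.5546 -0.5763] op 0.06196095726801512
[-1.996  -0.0054  2.2604]
```

View pics/s9.png

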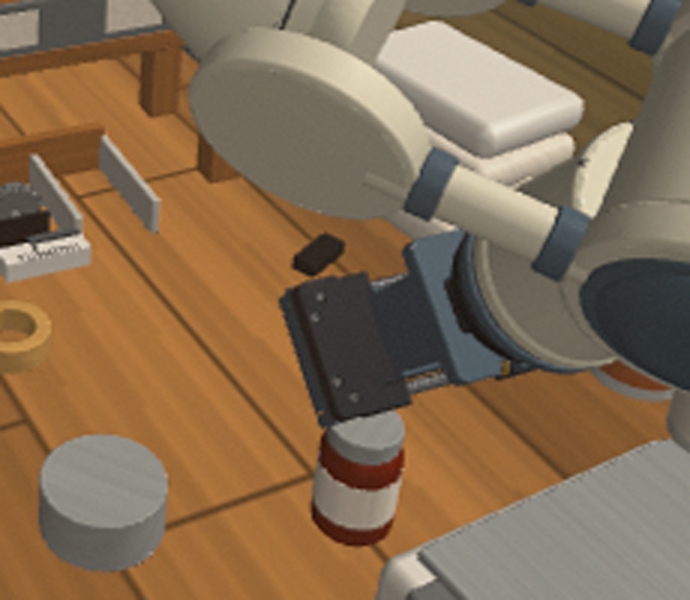

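>>> move_arm(
  moves=[0,0,0,0,0,0,0,0,0,0,0,0,0,0,0,0,-0.4,0,0.45,0,-0.8,0,0.9,0,-1.2,0,1.35,0,-1.6,0,1.8,0,-1.9,0,2.15,0,-2,0,2.25,0,-2,0,2.25,0],
)

```text
t: 22.7
position: [0.5705, -0.5358, 0.1809]
tcp_rot: [[0.046, 0.998, 0.039], [0.759, -0.06, 0.648], [0.65, -0.0, -0.76]]
contact_force: [0.1, 0.1, 0.4]
opening: 0.0908
```

Run:
```python
from h import *
s=st()
f=robot.grab_frame("side");save(f,"s10",(270,180,500,380),3)
```

```text
t 22.7 tcp [ 0.5705 -0.5358  0.1809] tip rack [-329.5763  -19.0126   35.6838] q [-0.9187  1.0774  0.8209  0.4503  1.7938 -0.8834]
z rack 0.6496334496117816 -0.0003332034139891126 -0.7602475058301618 tilt 40.51397768409182 y rack -0.0007048894034083435 -0.9999997381097027 -0.00016404711235260992
F [0.1042 0.0545 0.3605] op 0.09080323741882375
```

View pics/s10.png

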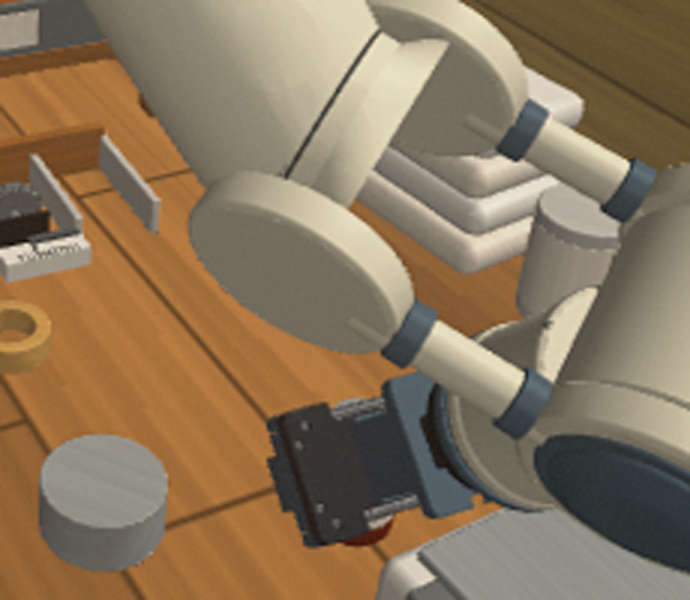

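>>> move_arm(
  moves=[0,0,0,0,0,0,0,0,0,0,0,0,0,0,0,0,0,0,0,0,0,0,0,0,0,0,0,0],
  gripper=0,
  force=12,
)

```text
t: 23.45
position: [0.5707, -0.5358, 0.182]
tcp_rot: [[0.045, 0.998, 0.04], [0.76, -0.06, 0.648], [0.649, 0.001, -0.761]]
contact_force: [0.2, 0.2, 3.2]
opening: 0.0531
```

Run:
```python
from h import *
s=st()
for t in [(-110,0,36)]: print(go(R2W(t),tip=True))
```

```text
t 23.45 tcp [ 0.5707 -0.5358  0.182 ] tip rack [-329.7571  -19.2953   36.6302] q [-0.9186  1.0762  0.8207  0.4504  1.7939 -0.8834]
z rack 0.6489317372765019 -0.0010241336578449662 -0.7608459446599896 tilt 40.46116863981741 y rack -0.0006444814764132162 -0.9999994752256274 0.0007963617872015402
F [0.1895 0.2482 3.2012] op 0.05308822669679728
[ 5.5598 -0.6479  4.7689]
```

>>> move_arm(
  moves=[0.35,-0.05,0.3,0,0.94,-0.1,0.8,0,1.64,-0.15,1.4,0,2.35,-0.2,2,0,3.05,-0.3,2.6,0,3.75,-0.35,3.2,0,4.46,-0.4,3.8,0,5.16,-0.5,4.4,0,5.75,-0.55,4.9,0,6.33,-0.6,5.4,0,6.7,-0.65,5.71,0,6.85,-0.65,5.84,0],
)

```text
t: 24.65
position: [0.5672, -0.264, 0.1818]
tcp_rot: [[0.045, 0.998, 0.038], [0.759, -0.059, 0.648], [0.649, -0.0, -0.761]]
contact_force: [-1.2, -1.4, -0.4]
opening: 0.0536
```

>>> move_arm(
  moves=[0,0,0,0,0,0,0,0],
)

```text
t: 24.85
position: [0.5674, -0.2658, 0.1818]
tcp_rot: [[0.045, 0.998, 0.04], [0.76, -0.06, 0.648], [0.649, 0.001, -0.761]]
contact_force: [0.8, 1.1, -1.7]
opening: 0.0535
```

Run:
```python
from h import *
s=st()
f=robot.grab_frame("side");save(f,"s11",(200,140,450,340),3)
f=robot.grab_frame("top");save(f,"t11",(250,140,400,270),4);lane2(f)
```

```text
t 24.85 tcp [ 0.5674 -0.2658  0.1818] tip rack [-60.4638  -0.1133  36.4322] q [-0.6726  0.864   1.4132  0.5745  1.3585 -0.8812]
z rack 0.6487182090339234 -0.00128407612864261 -0.7610276186948243 tilt 40.445125578700555 y rack -0.0009671363982163842 -0.9999991600416743 0.0008628807178588749
F [ 0.8168  1.075  -1.6604] op 0.053473629289517786
(268, 274) [np.float64(182.63998922123417), np.float64(210.08554233162025)] lane 65.3118260976726
(303, 306) [np.float64(185.31716417910448), np.float64(212.50975671566144)] lane 64.56459553191853
```

View pics/s11.png

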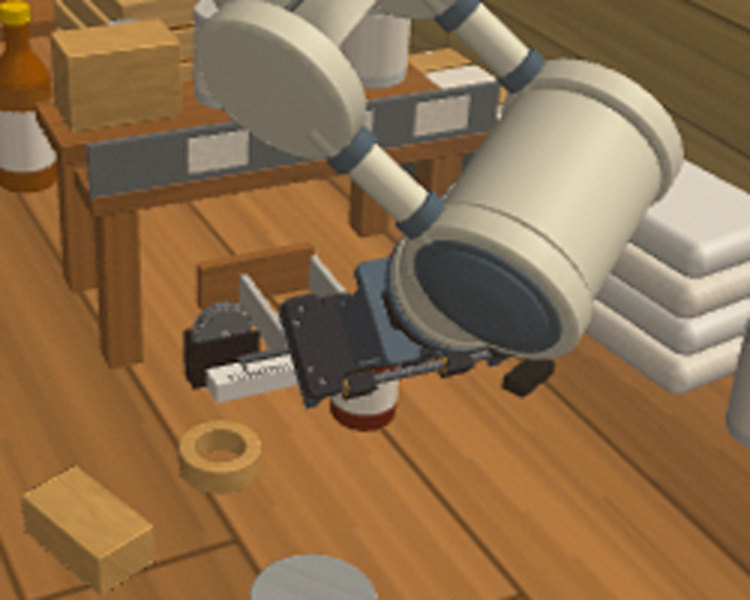

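View pics/t11.png

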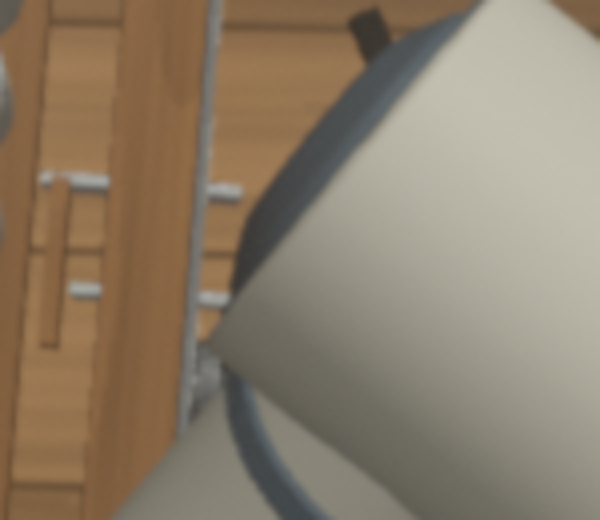

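>>> move_arm(
  moves=[0,0,0,0,0,0,0,0,0,0,0,0,0,0,-0.5,0,0,0,-1.3,0,0,0,-2.3,0,0,0,-3.3,0,0,0,-3.7,0,0,0,-3.7,0],
  gripper=0.4,
)

```text
t: 25.85
position: [0.5629, -0.3383, 0.2677]
tcp_rot: [[0.045, 0.998, 0.042], [0.761, -0.061, 0.646], [0.648, 0.003, -0.762]]
contact_force: [-0.0, -0.6, -0.6]
opening: 0.0637
```

>>> move_arm(
  moves=[0,0,0,0,0,0,0,0,0,0,0,0,0,0,0,0,0,0,0,0],
  gripper=-0.43,
)

```text
t: 26.35
position: [0.563, -0.3367, 0.2659]
tcp_rot: [[0.045, 0.998, 0.039], [0.759, -0.06, 0.648], [0.649, 0.0, -0.761]]
contact_force: [-0.5, -0.9, 0.2]
opening: 0.0276
```

Run:
```python
from h import *
s=st()
f=robot.grab_frame("side");save(f,"s12",(200,140,450,340),3)
print(go(R2W((-135,0,28)),tip=True))
```

```text
t 26.35 tcp [ 0.563  -0.3367  0.2659] tip rack [-131.3649    0.3035  120.6624] q [-0.7546  0.7937  1.2709  0.5222  1.5763 -0.8281]
z rack 0.6492468406615727 -0.00029718389691810626 -0.7605777090953282 tilt 40.48484605283343 y rack -0.0003421086112386577 -0.9999999366097524 9.870252858053006e-05
F [-0.546  -0.8761  0.2251] op 0.027645978251577764
[-2.0964  0.0082  2.2755]
```

View pics/s12.png

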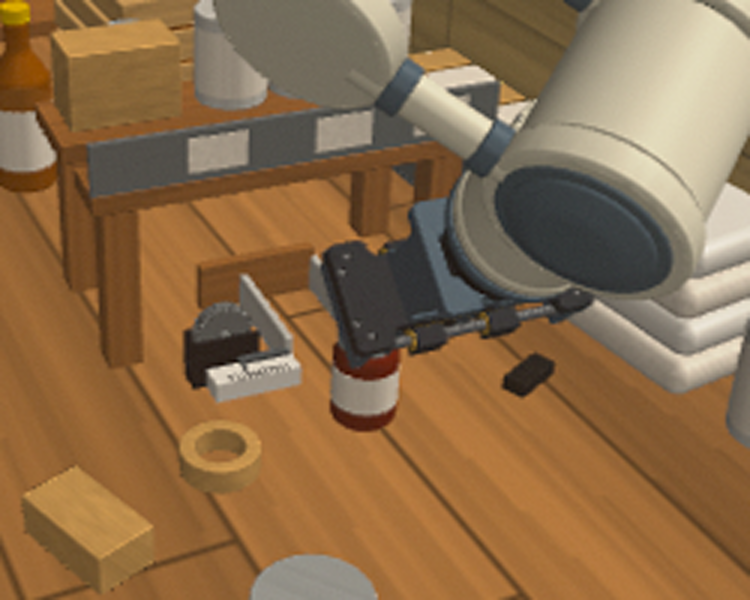

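Run:
```python
from h import *
f=robot.grab_frame("side")
print(W2R(ray(f,200+364.5/3-.3,140+412/3-.3,0)), proj(f,R2W((-74,0,0))), proj(f,R2W((-74,27,0))),proj(f,R2W((-74,-27,0))),proj(f,R2W((-101,0,0))))
```

```text
[-71.7931  -3.886    0.    ] [320.1592 277.8791] [310.2001 280.2144] [329.9659 275.5795] [324.8845 284.2991]
```

>>> move_arm(
  moves=[-0.5,0,0.5,0,-1.1,0,1.1,0,-1.6,0,1.7,0,-2,0,2.15,0,-2.1,0,2.27,0,-2.1,0,2.27,0],
)

```text
t: 27.05
position: [0.5627, -0.3406, 0.1729]
tcp_rot: [[0.046, 0.998, 0.039], [0.759, -0.06, 0.648], [0.65, -0.0, -0.76]]
contact_force: [-0.1, 0.3, 0.0]
opening: 0.0262
```

Run:
```python
from h import *
s=st()
for x in (-60,0,40,52): print(go(R2W((x,0,28)),tip=True))
f=robot.grab_frame("side");save(f,"s13",(200,140,450,340),3)
```

```text
t 27.05 tcp [ 0.5627 -0.3406  0.1729] tip rack [-135.2425    0.3881   27.7153] q [-0.7589  0.915   1.2975  0.5245  1.4505 -0.9047]
z rack 0.6496259975276427 -0.00014799943259241334 -0.7602539322044861 tilt 40.51341089337397 y rack -0.0006586390483090294 -0.9999997153386827 -0.0003681265514721488
F [-0.0731  0.3032  0.0024] op 0.02617267129593771
[1.913  0.0113 1.6221]
[3.4335 0.01   2.9214]
[4.4471 0.0091 3.7875]
[4.7512 0.0088 4.0474]
```

View pics/s13.png

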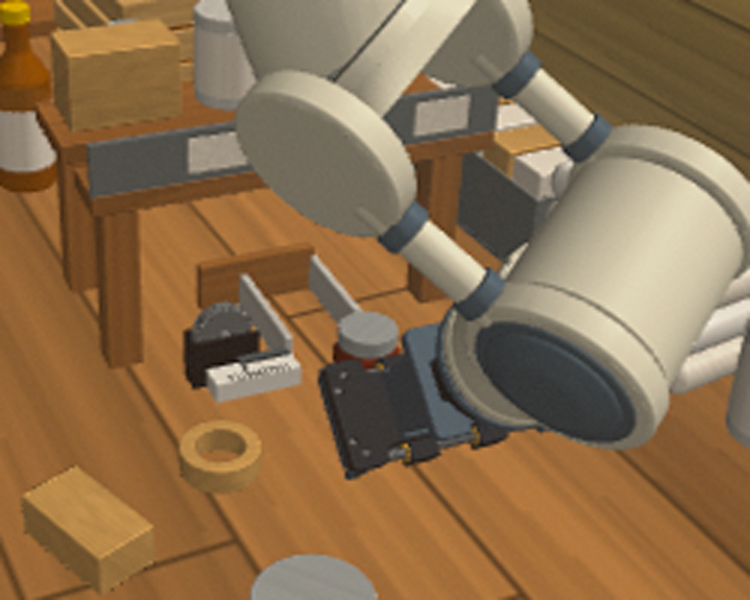

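Run:
```python
from h import *
f=robot.grab_frame("side")
im=cv2.cvtColor(f["color"],cv2.COLOR_RGB2BGR);im=cv2.resize(im[210:310,260:360],None,fx=6,fy=6,interpolation=cv2.INTER_CUBIC)
a=np.linspace(0,2*np.pi,60)
for t in a:
    q=(proj(f,R2W((-74+24*np.cos(t),0+24*np.sin(t),86)))-[260,210]+.5)*6
    cv2.circle(im,tuple(int(x) for x in q),1,(0,0,255),-1)
for x in np.linspace(0,110,12):
  for y in(-32.5,):
    q=(proj(f,R2W((x,y,35)))-[260,210]+.5)*6
    cv2.circle(im,tuple(int(c) for c in q),2,(0,255,0),-1)
cv2.imwrite("pics/c13.png",im)
```

```text
(no output)
```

View pics/c13.png

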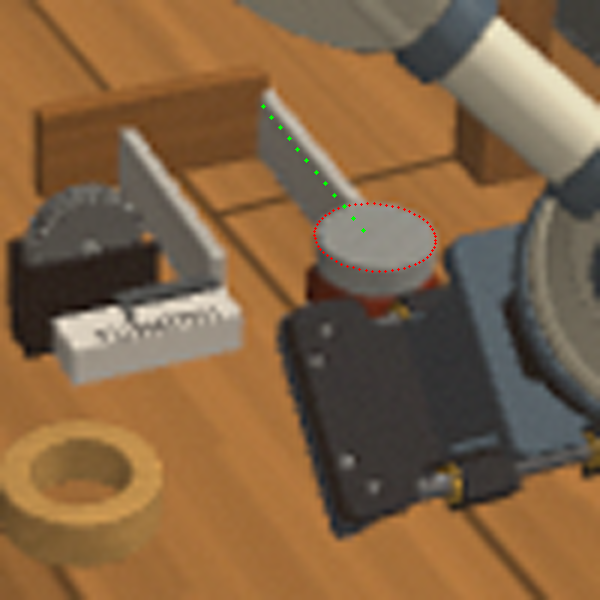

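>>> move_arm(
  moves=[0.3,0.03,0.26,0,0.6,0.03,0.51,0,0.8,0.03,0.68,0,1,0.03,0.85,0,1.3,0.03,1.11,0,1.6,0.03,1.37,0,1.9,0.03,1.62,0,2.2,0.03,1.88,0,2.5,0.03,2.14,0,2.8,0.03,2.39,0,3.1,0.03,2.65,0,3.4,0.03,2.9,0],
)

```text
t: 28.35
position: [0.5717, -0.2059, 0.1735]
tcp_rot: [[0.045, 0.998, 0.039], [0.759, -0.06, 0.648], [0.649, 0.0, -0.761]]
contact_force: [-0.1, -1.4, 1.7]
opening: 0.0261
```

Run:
```python
from h import *
s=st()
for x in (40,52): print(go(R2W((x,-.5,28)),tip=True))
f=robot.grab_frame("side");save(f,"s14",(200,140,400,300),4)
f=robot.grab_frame("top");lane2(f);save(f,"t14",(250,160,350,260),5)
```

```text
t 28.35 tcp [ 0.5717 -0.2059  0.1735] tip rack [-0.3599 -0.7485 28.2084] q [-0.5951  0.8525  1.4906  0.624   1.2724 -0.8706]
z rack 0.649002592122863 -0.000740197360017094 -0.7607858355185598 tilt 40.46647552903243 y rack -0.000652106636291611 -0.9999997005815514 0.00041664582369437057
F [-0.0849 -1.3785  1.743 ] op 0.026069037211955713
[ 1.019  -0.0092  0.8784]
[ 1.3233 -0.0094  1.138 ]
(268, 274) [np.float64(182.6599431818182), np.float64(209.59047175667288)] lane 63.9453563838308
(303, 306) [np.float64(176.98069852941177), np.float64(192.96557719054243)] lane 34.980585661540225
```

View pics/s14.png

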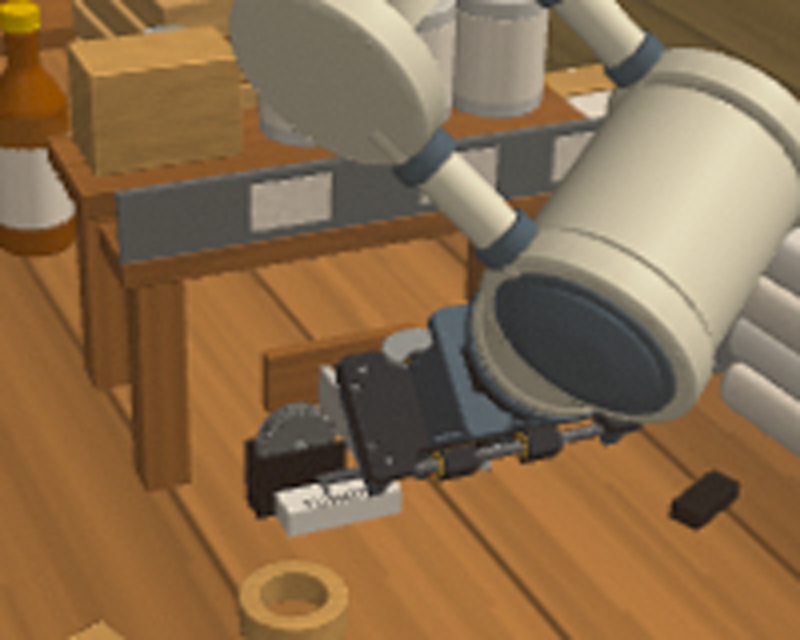

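View pics/t14.png

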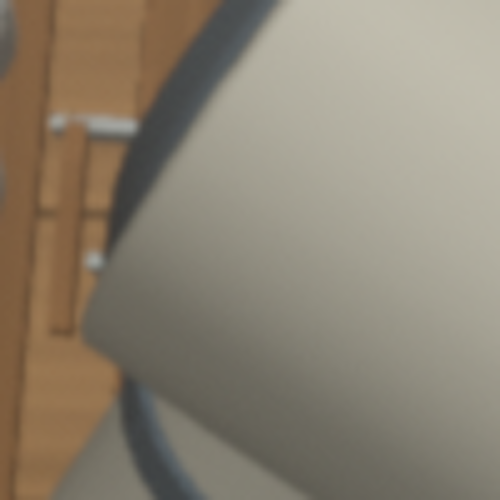

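>>> move_arm(
  moves=[0.25,0,0.21,0,0.5,0,0.43,0,0.7,0,0.6,0,0.9,0,0.77,0,1.05,0,0.9,0,1.12,0,0.96,0,1.12,0,0.96,0],
)

```text
t: 29.15
position: [0.5744, -0.1624, 0.1735]
tcp_rot: [[0.045, 0.998, 0.039], [0.759, -0.06, 0.648], [0.649, 0.0, -0.761]]
contact_force: [0.4, -0.4, 0.7]
opening: 0.0261
```

>>> move_arm(
  moves=[0.05,0,0.04,0,0.1,0,0.08,0,0.1,0,0.08,0],
)

```text
t: 29.45
position: [0.5746, -0.1589, 0.1736]
tcp_rot: [[0.045, 0.998, 0.039], [0.759, -0.06, 0.648], [0.649, 0.001, -0.761]]
contact_force: [0.3, -0.1, -0.1]
opening: 0.0257
```

Run:
```python
from h import *
s=st()
f=robot.grab_frame("side");save(f,"s15",(200,140,400,300),4)
f=robot.grab_frame("top");save(f,"t15",(250,160,350,260),5)
```

```text
t 29.45 tcp [ 0.5746 -0.1589  0.1736] tip rack [46.7366 -0.8505 28.2806] q [-0.5299  0.8373  1.5417  0.6653  1.216  -0.8547]
z rack 0.6489722905995959 -0.0009144821622141113 -0.7608114942324995 tilt 40.464210254368034 y rack -0.0007848335210846507 -0.9999995502298514 0.0005325189564839951
F [ 0.2616 -0.1191 -0.1423] op 0.025719797164478773
```

View pics/s15.png

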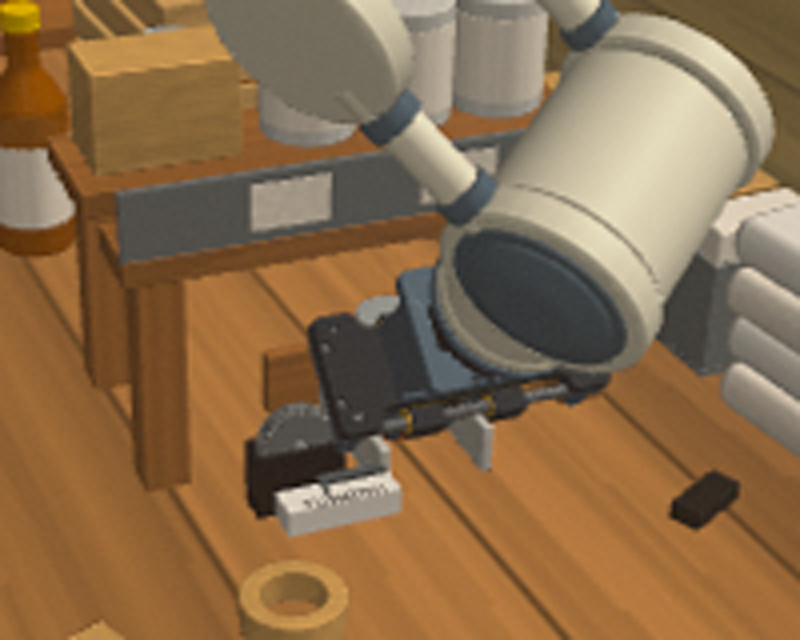

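View pics/t15.png

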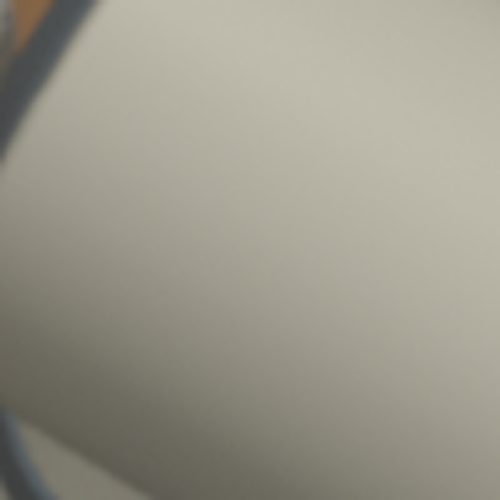

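>>> move_arm(
  moves=[0.05,0,0.04,0,0.1,0,0.085,0,0.1,0,0.085,0],
)

```text
t: 29.85
position: [0.5748, -0.1547, 0.1736]
tcp_rot: [[0.045, 0.998, 0.039], [0.759, -0.06, 0.648], [0.649, 0.0, -0.761]]
contact_force: [-0.4, -0.5, -0.2]
opening: 0.0262
```

>>> move_arm(
  moves=[0.04,0,0.03,0,0.05,0,0.04,0,0.05,0,0.04,0],
)

```text
t: 30.15
position: [0.575, -0.153, 0.1737]
tcp_rot: [[0.045, 0.998, 0.039], [0.759, -0.06, 0.648], [0.649, 0.001, -0.761]]
contact_force: [0.3, -1.8, 0.5]
opening: 0.0258
```

>>> move_arm(
  moves=[0.03,0,0.026,0,0.03,0,0.026,0,0.03,0,0.026,0],
)

```text
t: 30.45
position: [0.575, -0.1519, 0.1736]
tcp_rot: [[0.045, 0.998, 0.039], [0.759, -0.06, 0.648], [0.649, 0.0, -0.761]]
contact_force: [1.4, -0.3, -0.1]
opening: 0.0261
```

>>> move_arm(
  moves=[0.03,0,0.026,0,0.03,0,0.026,0,0.03,0,0.026,0],
)

```text
t: 30.75
position: [0.5751, -0.1507, 0.1736]
tcp_rot: [[0.045, 0.998, 0.039], [0.759, -0.06, 0.648], [0.649, 0.001, -0.761]]
contact_force: [0.3, -1.6, 0.0]
opening: 0.0257
```

Run:
```python
from h import *
s=st()
```

```text
t 30.75 tcp [ 0.5751 -0.1507  0.1736] tip rack [54.9464 -0.8389 28.3264] q [-0.5181  0.8349  1.5497  0.6727  1.2066 -0.8517]
z rack 0.6489710435229384 -0.0008287788351788897 -0.7608126561739037 tilt 40.46410767010791 y rack -0.0006481072341323307 -0.9999996460625136 0.0005364996369094335
F [ 0.3237 -1.5558  0.0351] op 0.025721815352021615
```

>>> move_arm(
  moves=[0.03,0,0.026,0,0.06,0,0.05,0,0.06,0,0.05,0],
)

```text
t: 31.05
position: [0.5755, -0.1492, 0.1738]
tcp_rot: [[0.045, 0.998, 0.04], [0.761, -0.06, 0.646], [0.647, 0.002, -0.762]]
contact_force: [-1.9, -11.9, 2.5]
opening: 0.0257
```

>>> move_arm(
  moves=[0.03,0,0.026,0,0.05,0,0.043,0,0.05,0,0.043,0],
)

```text
t: 31.35
position: [0.5757, -0.1484, 0.174]
tcp_rot: [[0.044, 0.998, 0.041], [0.762, -0.061, 0.645], [0.646, 0.003, -0.763]]
contact_force: [-5.1, -24.7, 6.1]
opening: 0.0261
```

Run:
```python
from h import *
s=st()
f=robot.grab_frame("side")
im=cv2.cvtColor(f["color"],cv2.COLOR_RGB2BGR);im=cv2.resize(im[190:260,250:350],None,fx=7,fy=7,interpolation=cv2.INTER_CUBIC)
a=np.linspace(0,2*np.pi,60)
for t in a:
    q=(proj(f,R2W((88+24*np.cos(t),0+24*np.sin(t),86)))-[250,190]+.5)*7
    cv2.circle(im,tuple(int(x) for x in q),1,(0,0,255),-1)
cv2.imwrite("pics/c16.png",im)
```

```text
t 31.35 tcp [ 0.5757 -0.1484  0.174 ] tip rack [56.7408 -1.7376 28.1893] q [-0.5138  0.833   1.552   0.6739  1.1999 -0.8501]
z rack 0.645858552429674 -0.003053652734419471 -0.7634509843195064 tilt 40.23061910227613 y rack -0.0013019585762885399 -0.9999949521921625 0.0028983605813732065
F [ -5.119  -24.6653   6.081 ] op 0.02613351416611994
```

View pics/c16.png

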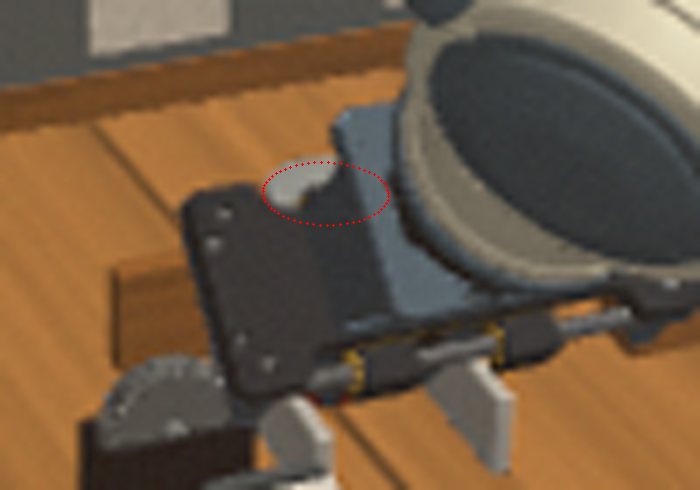

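>>> move_arm(
  moves=[-0.08,0,-0.07,0,-0.3,0,-0.26,0,-0.8,0,-0.68,0,-1.5,0,-1.28,0,-2.3,0,-1.96,0,-3.1,0,-2.65,0,-3.8,0,-3.25,0,-4.4,0,-4.8,0,-5.5,0,-6.2,0,-6.8,0,-6.9,0,-7.8,0,-7.8,0,-7.8,0,-7.8,0],
)

```text
t: 32.6
position: [0.5534, -0.4818, 0.1994]
tcp_rot: [[0.049, 0.998, 0.043], [0.761, -0.065, 0.646], [0.647, 0.001, -0.762]]
contact_force: [-0.3, 1.3, -0.1]
opening: 0.0258
```

Run:
```python
from h import *
s=st()
f=robot.grab_frame("side");save(f,"s17",(200,140,400,300),4)
f=robot.grab_frame("top");lane2(f);save(f,"t17",(200,150,360,270),5)
```

```text
t 32.6 tcp [ 0.5534 -0.4818  0.1994] tip rack [-277.1716    0.4539   53.7946] q [-0.895   0.983   1.0088  0.4564  1.6948 -0.902 ]
z rack 0.6471003858072524 -0.004481305578646984 -0.7623916372760238 tilt 40.32450457996661 y rack -0.005455197716366228 -0.9999843420088317 0.0012476197494597505
F [-0.2724  1.3364 -0.0608] op 0.025835111661762517
(268, 274) [np.float64(182.63551339877952), np.float64(211.66645649432536)] lane 69.5136008749528
(303, 306) [np.float64(185.31515671962217), np.float64(212.5095202769535)] lane 64.5693659031605
```

View pics/s17.png

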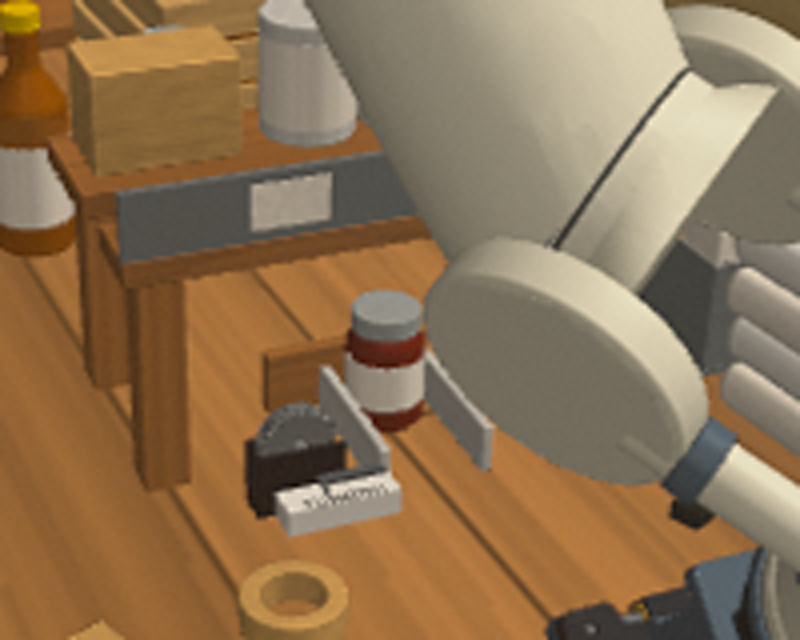

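View pics/t17.png

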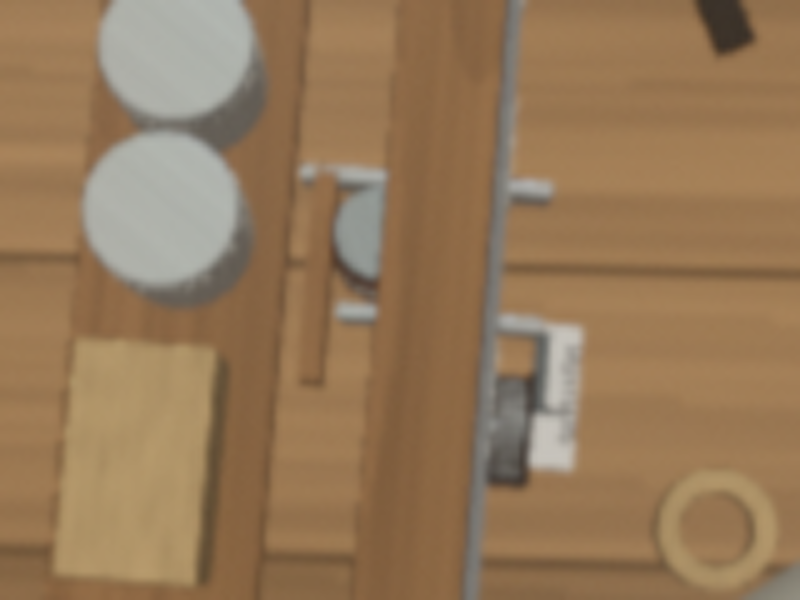

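Run:
```python
from h import *
f=robot.grab_frame("top")
r=f["color"][196:199,255:282].astype(int).mean(0); print(np.round(r[:,2]-.55*r[:,0]))
print("lid far edge (expect 112)",W2R(ray(f,200+333/5-.4,197,.086)))
print("stop near face top (expect 115,.,45)",W2R(ray(f,200+334/5-.4,150+190/5,.045)),W2R(ray(f,200+324/5-.4,150+380/5,.045)))
g=robot.grab_frame("side")
im=cv2.cvtColor(g["color"],cv2.COLOR_RGB2BGR);im=cv2.resize(im[200:265,260:330],None,fx=8,fy=8,interpolation=cv2.INTER_CUBIC)
for t in np.linspace(0,2*np.pi,60):
  for R_,z in((24,86),(27,0)):
    q=(proj(g,R2W((88+R_*np.cos(t),R_*np.sin(t),z)))-[260,200]+.5)*8
    cv2.circle(im,tuple(int(x) for x in q),1,(0,0,255),-1)
cv2.imwrite("pics/c18.png",im)
st()
```

```text
[-6. -6. -4. -2. -1. -2. -3. -5. -6. -7. -5. 17. 52. 63. 66. 68. 67. 67.
 67. 66. 59. 28. -0. -7. -7. -7. -7.]
lid far edge (expect 112) [112.2587   5.5423  86.    ]
stop near face top (expect 115,.,45) [116.0625 -24.214   45.    ] [112.5007  76.1882  45.    ]
t 32.8 tcp [ 0.5553 -0.4754  0.1996] tip rack [-270.198    -0.1929   54.3843] q [-0.8878  0.9798  1.0179  0.4584  1.6919 -0.9017]
z rack 0.6496077291152362 -0.00018023507734614533 -0.7602695349605052 tilt 40.51203474061333 y rack -0.0005062469425883233 -0.9999998527483768 -0.00019549234726043944
F [-0.9057  0.5005  0.0578] op 0.026197056849280028
```

View pics/c18.png

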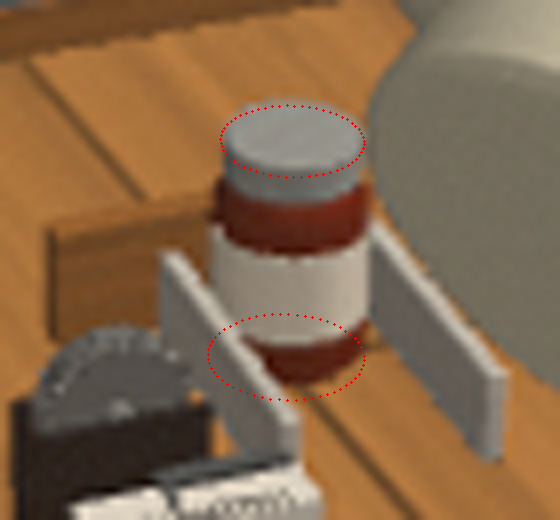

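Run:
```python
from h import *
f=robot.grab_frame("top");save(f,"t19");lane2(f)
```

```text
(268, 274) [np.float64(182.63564605996285), np.float64(211.69117647058823)] lane 69.57872813750217
(303, 306) [np.float64(185.3119364534135), np.float64(212.50766567754698)] lane 64.57311030926175
```

View pics/t19.png

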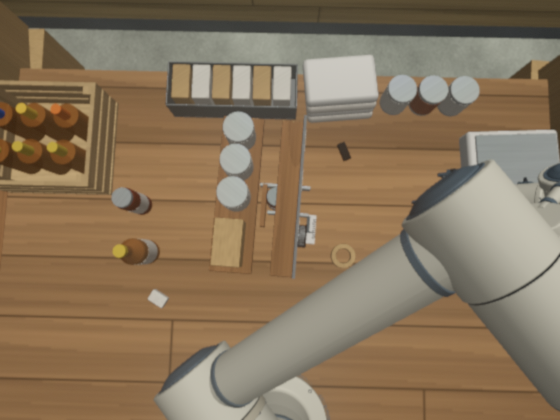

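Run:
```python
from workcell import robot
robot.finish_job(); print("done")
```

```text
the job is handed in; nothing more can be done
done
```

The wheel is at the long tick and the short jar stands upright against the wooden stop. One force reading early in the run may still fail the job.

**What I did**
- The moves cannot tilt the tool directly, so I got a 40° lean by repeatedly reaching past the arm's limit.
- I rolled the thumbwheel with the closed fingertips in three short strokes, from click 2 to click 7.
- I gripped the jar and slid it to the lane mouth. Then I let go, set the fingers as a narrow cradle, and pushed it down the lane until the force rose to about 25 N at the stop. Then I backed the arm clear.

**Last checks**
- **Wheel:** the lane measured 64.6 mm at the mouth (65 expected), the same before and after the jar went in. The final slot reading of 69.6 mm does not count, because the jar's lid got into it.
- **Jar:** upright, with its lid's far edge at 112 mm along the lane (112 expected).
- **Other goods:** those visible in the last top picture stand where they started. The arm hid the flat tin and the soap box; I saw no contact with either.
- **Time:** about 33 s of the 72 s allowed.

**What went wrong**
- **Force limit:** at t = 3.9 s, in free air, the arm hit a joint limit at speed and the force reading spiked to 155 N. That is above the 120 N limit. Nothing was touched as far as I could see, but it may be counted as a failure.
- **Joint range:** in the same phase joint 3 read 0.219, just under its 0.22 lower limit.
- **Wheel between clicks:** after the second stroke the wheel rested between clicks 6 and 7, with the lane at 63 mm. I corrected it with a third, small stroke.

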